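Pack the model wagons into the sliding-lid stock box

TASK

The running session is over: pack the model wagons away. Lift the end of the stock box's sliding lid over its stop lip, slide it out and lay it flat on the bench; then stand every wagon upright on its wheels, square and fully down, in a foam pocket cut to its length, and slide the lid back until it is fully shut with its end dropped behind the lip. Leave the other things on the bench where they are.

Things in the scene. Friction and masses are not known exactly. Their poses are not given: they have to be found in the camera images.
- box: plywood stock box, fixed, 284 mm long (its x), 148 wide (y), 78 high; origin at the centre of its underside on the bench; x points the way the lid slides out, to the low end. Inside (x +-134, y +-62 mm) a dark foam insert, top z = 30 mm, has four pockets in a row: long, short, long, short from the closed end (wall inner face x = -134, 78 mm high). Side wall tops (ledges) at z = 62 mm carry the lid
- box_strip (a point): on the box's axis at ledge height, box x = +55 mm, z = 62 mm: here, towards the low end, the two retaining strips over the lid's edges stop (over y = 62 to 74 mm, underside z = 73, top z = 78 mm); from here to the low end the grooves are open upwards. Slot under the strips 11 mm high for a 6 mm lid, so the front end can tilt up about 6 mm; grooves 140 mm wide (sides at y = +-70 mm, 73 mm high)
- box_lip (a point): middle of the top of the stop lip on the low end wall, box x = +138 mm, z = 66 mm. The lip is 4 mm high over the ledges, 8 mm thick (x = 134 to 142 mm) and 124 mm long; it blocks the lid's front end until that end is lifted over it
- lid: flat plywood lid, loose, 264 mm long (x), 136 wide, 6 thick, about 140 g; origin at the centre of its underside; x points to its front end (with the pull; at the low end when shut), z up. The last 12 mm at the rear are a thinner nose (124 wide, 4.5 thick, from 0.5 mm up). 2 mm play each way in the box. It starts shut: origin on the box's axis, 62 mm above the box's origin, axes as the box's
- lid_pull (a point): centre of the wooden pull block on the lid, 16 mm (lid x) by 46 mm (lid y) by 20 mm high, standing on the lid's top from 6 to 26 mm above its underside, 85 mm from the lid's centre towards the front; this point is 16 mm above the underside; axes as the lid's
- lid_front (a point): middle of the lower edge of the lid's front end, 132 mm from the lid's centre; when shut it lies behind the stop lip at the ledge height, 62 mm above the bench
- van_a: model goods van (closed, flat sides, slightly domed grey roof), red-brown, 112 mm long, 32 mm wide, 44 mm high over the roof (sides vertical from 10 to 40 mm up), 90 g, weighted floor; origin at the centre of its underside (rail level), x along its length, z up; the two ends are alike. None if not there in this start
- van_b: model goods van (closed, flat sides, slightly domed grey roof), red-brown, 112 mm long, 32 mm wide, 44 mm high over the roof (sides vertical from 10 to 40 mm up), 90 g, weighted floor; origin at the centre of its underside (rail level), x along its length, z up; the two ends are alike. None if not there in this start
- open_a: model open goods wagon with a moulded black load, red-brown, 86 mm long, 32 mm wide, sides up to 38 mm high (load heaps to 43 mm, look only), 70 g, weighted floor; origin at the centre of its underside (rail level), x along its length, z up; the two ends are alike. None if not there in this start
- open_b: model open goods wagon with a moulded black load, red-brown, 86 mm long, 32 mm wide, sides up to 38 mm high (load heaps to 43 mm, look only), 70 g, weighted floor; origin at the centre of its underside (rail level), x along its length, z up; the two ends are alike. None if not there in this start
- pocket_long_a (a point): centre of the floor of a pocket (light grey) in the box's firm foam insert, 12 mm above the bench; axes as the box's. The pocket's length runs across the box (box y). Pocket 120 mm long, 38 mm wide, 18 mm deep (foam top 30 mm above the bench). For a van; at x = -90 mm in the box
- pocket_short_a (a point): centre of the floor of a pocket (light grey) in the box's firm foam insert, 12 mm above the bench; axes as the box's. The pocket's length runs across the box (box y). Pocket 94 mm long, 38 mm wide, 18 mm deep (foam top 30 mm above the bench). For an open wagon; at x = -30 mm in the box
- pocket_long_b (a point): centre of the floor of a pocket (light grey) in the box's firm foam insert, 12 mm above the bench; axes as the box's. The pocket's length runs across the box (box y). Pocket 120 mm long, 38 mm wide, 18 mm deep (foam top 30 mm above the bench). For a van; at x = +30 mm in the box
- pocket_short_b (a point): centre of the floor of a pocket (light grey) in the box's firm foam insert, 12 mm above the bench; axes as the box's. The pocket's length runs across the box (box y). Pocket 94 mm long, 38 mm wide, 18 mm deep (foam top 30 mm above the bench). For an open wagon; at x = +90 mm in the box
- jar: paint jar, 48 mm across, 62 mm high, to be left alone; origin at the centre of its underside
- tree: model tree on a 60 mm round foot, about 125 mm high, to be left alone; origin at the centre of its underside
- screwdriver: screwdriver lying on the bench, 160 mm long, to be left alone; origin at its middle
There are look-alikes about, which are no part of the job. Leave any orange or purple look-alike of the van_b alone.

How it is judged:
By the outcome, as a careful person would: the job done as asked, in the order asked, and still so for the second after the job is handed in, with the robot touching nothing.
Of van_a, van_b, open_a, open_b only 3 to 4 are there at a start; the rules pass over those that are not, and their reading is None.
At some moment in a run one of van_a, van_b, open_a, open_b may be knocked a few centimetres aside while the robot is not near it.
It also fails if it takes over 210 s, if anything falls off the work surface, if the arm or the gripper's body presses on something with over 40 N, if the wrist force passes 120 N, or if a joint passes its speed limit or range.

ROBOT

A 6-joint arm with a two-finger parallel gripper is mounted at the origin on the work surface. World frame = base frame: x ahead of the robot, y to its left, z up, the work surface at z = 0. Lengths are in m, angles in rad, forces in N, time in s.
With the tool pointing down it reaches from about 0.35 to 0.875 m from the base axis. Payload 4.2 kg.
Tool frame: the origin (TCP) lies at the very end of the fingers, on their centre line; the grasp point (between the pads) lies 19 mm behind it; z points along the fingers, y is the direction in which the jaws open and shut (so a half turn about z gives the same grasp; the last joint's range is limited). The gripper opens to 85 mm and grips with 20 to 120 N. Pads are 22 mm wide; open, the fingers measure 114 mm over their backs; the gripper's body (76 mm by 85 mm) begins 54 mm behind the grasp point. The pads swing forward as they close: fully open they stand 13 mm farther back than shut.
Start: joints at [1.454, 0.385, 0.008, 0, -1.194, -0.259], TCP at [0.229, 0.581, 0.231] pointing down, gripper open.
Joint ranges: [-3.14, 3.14], [-1.21, 2.06], [-1.07, 1.41], [-3.16, 2.05], [-2.99, -0.16], [-3.1, 3.1]. Speed limits (rad/s): [2.79, 2.79, 3.14, 3.14, 3.14, 3.14].

INTERFACE

Orientations are given as a unit quaternion [w, x, y, z].
In Python, from station import telemetry, optics, manip gives the robot as it stands.
- The arm moves only by the tool jog_arm, never from a script. Its argument "deltas" is a list of rows, each an object with "delta_pos": the shift along the tool's x, y, z in mm, a list of three; "angular": the turn, a rotation vector about the tool's x, y, z in rad, a list of three; "fingers": the closure in counts, from 0 (fully open) to 255 (shut). In form: [{"delta_pos": [tx, ty, tz], "angular": [wx, wy, wz], "fingers": fingers}, ...]. A call has 1 to 10 rows; each row shifts and turns the pose as measured when the row begins, along the tool's axes as they then stand; what a row does not reach is not made up. A row lasts 1/12 s, in which the tool goes at most 41.7 mm and 7.16 degrees, less where a joint would pass 70% of its speed; a pose out of reach is approached as far as the arm can. A call with a gripper value outside its range is refused whole. The fingers move at their own pace and stop on an object; the grip force is fixed at half the most. Time passes only in rows, so rows that do not move let the fingers close. It gives the time, the measured TCP pose, the force and the opening at its end, in the units of the state.
- telemetry.get_obs(): the state, without advancing time (a new reading comes with each control period).
- optics.snapshot(name): name is "scene" or "top" or "wrist"; returns (picture, depth): 384x512x3 uint8, red, green, blue; 384x512 float32, m along the optical axis (not along the pixel's ray), 0 where there is no reading.
- optics.camera_model(name): a dict with "vfov" (degrees; the focal length in pixels is half the picture's height over the tangent of half this angle, whatever the lens; pixels are square), "cx", "cy" (the principal point, pixels), "R" (3x3) and "t" (3): a world point X has camera coordinates R X + t; the wrist camera has in their place "tool_from_camera" (4x4, takes a point from camera to tool coordinates, whose origin is the TCP and whose axes are the flange's). Camera axes: x right, y down, z forward; pixel columns grow to the right and rows downward; lengths in m; the calibration is good to about 2 mm. A picture is of the moment at which its call begins: read the wrist's pose just before it. camera_model takes no time and is no camera call.
- manip.finish_job(): hands the job in, once; it reports no verdict.
The state is a dict: "time": time; "joint_positions": joint angles; "dq": joint speeds; "tau": joint torques, N m; "ee_pos": TCP position; "eef_rot": TCP orientation; "wrist_force": force on the tool from outside, world axes, zero at the start; "wrist_torque": the same for the moment, N m; "grip_width": finger opening in m.
Only numpy, scipy, OpenCV 4.12 (cv2) and the standard library are available. Lean on these libraries where they do the work, as an engineer would, in place of code of your own. Each camera call takes 0.05 s, during which the arm holds its last target. There are 200 camera calls.

## Working session

There is one attempt and no reset: what is moved stays moved. The work goes in short steps, Python scripts to look and compute and a tool call to move; the robot and the scene stay as the last step left them, time stands still between calls to the robot, and variables do not carry over. Pictures are saved under pics/ and viewed, about 12 in all and at most 16, crops included, and the job is handed in when it is done.

Besides the shell and the picture viewer there is one more tool, called after "Call:" as a command line: name --argument value ..., lists and objects as JSON in quotes. jog_arm: Moves the arm, as the interface text tells. Its arguments: {"type":"object","properties":{"deltas":{"type":"array","items":{"type":"object","properties":{"delta_pos":{"type":"array","items":{"type":"number"}},"angular":{"type":"array","items":{"type":"number"}},"fingers":{"type":"number"}}}}},"required":["deltas"]}

```bash
ls; mkdir -p pics; cat > h.py <<'E'
import numpy as np, cv2
from scipy.spatial.transform import Rotation as Ro
from station import telemetry, optics, manip
def snap(n, f=None):
    o=telemetry.get_obs(); im,d=optics.snapshot(n); m=optics.camera_model(n)
    if f: cv2.imwrite('pics/'+f,cv2.cvtColor(im,cv2.COLOR_RGB2BGR))
    F=192/np.tan(np.radians(m['vfov'])/2)
    if 'R' in m: R=np.array(m['R']).T; t=-R@np.array(m['t'])
    else:
        T=np.array(m['tool_from_camera']); q=o['eef_rot']; Rt=Ro.from_quat([q[1],q[2],q[3],q[0]]).as_matrix()
        R=Rt@T[:3,:3]; t=Rt@T[:3,3]+np.array(o['ee_pos'])
    v,u=np.mgrid[:384,:512]
    P=np.stack([(u-m['cx'])/F*d,(v-m['cy'])/F*d,d],-1)@R.T+t
    P[d==0]=np.nan
    np.savez('pics/'+n+'.npz',im=im,P=P,R=R,t=t,F=F,c=[m['cx'],m['cy']])
    return im,P,(R,t,F,m['cx'],m['cy'])
def ray(cam,u,v,z):
    R,t,F,cx,cy=cam; r=R@np.array([(u-cx)/F,(v-cy)/F,1]); return t+r*(z-t[2])/r[2]
def big(im,f,x0,y0,x1,y1,s):
    cv2.imwrite('pics/'+f,cv2.cvtColor(cv2.resize(im[y0:y1,x0:x1],None,fx=s,fy=s,interpolation=cv2.INTER_CUBIC),cv2.COLOR_RGB2BGR))
E
python3 - <<'E'
from h import *
o=telemetry.get_obs(); print(o)
for n in('top','scene'):
    im,P,c=snap(n); print(n,c[0],c[1],c[2:]); big(im,n+'0.png',0,0,512,384,1.55)
E
```

```text
pics
{'time': 0.0, 'joint_positions': array([ 1.45359595e+00,  3.85562546e-01,  6.59592797e-03, -5.25327906e-04,
       -1.19400390e+00, -2.58612864e-01]), 'dq': array([-0.00074244, -0.0010681 , -0.00022845, -0.00153955,  0.0004117 ,
       -0.00047   ]), 'tau': array([-5.43487090e-05, -3.92287374e+01,  1.88406122e+01,  4.18619245e+00,
       -4.63106480e-03, -1.10375410e-05]), 'ee_pos': array([0.2291445 , 0.58083194, 0.23020237]), 'eef_rot': array([ 1.10162451e-03,  9.82378719e-01, -1.86897863e-01, -1.66722502e-04]), 'wrist_force': array([-0.67382973, -0.68162082, -0.4996738 ]), 'wrist_torque': array([ 0.03173961,  0.01550282, -0.00656213]), 'grip_width': 0.08556475665317242}
top [[ 0.02878723 -0.99114458  0.12962916]
 [-0.99932013 -0.03152492 -0.0191168 ]
 [ 0.02303406 -0.12899071 -0.99137825]] [0.34320725 0.02337555 1.3586973 ] (np.float64(429.5027234546332), 261.3155920252079, 182.79418224389957)
scene [[ 0.28246288  0.64614724 -0.70901936]
 [ 0.95926394 -0.1862229   0.21244701]
 [ 0.00523641 -0.7401451  -0.67242681]] [ 1.39621387 -0.23701922  0.92636381] (np.float64(441.50792772008776), 254.62907070870952, 193.46800751442817)
```

View pics/top0.png

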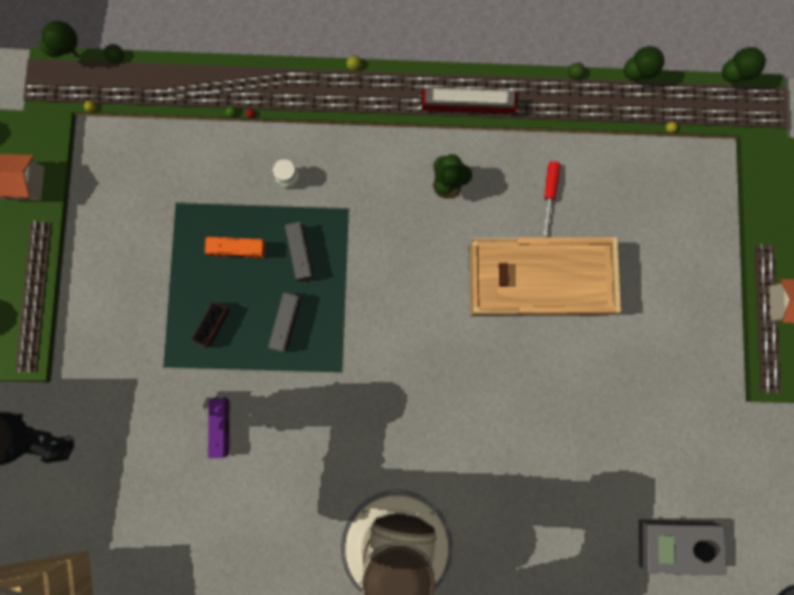

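View pics/scene0.png

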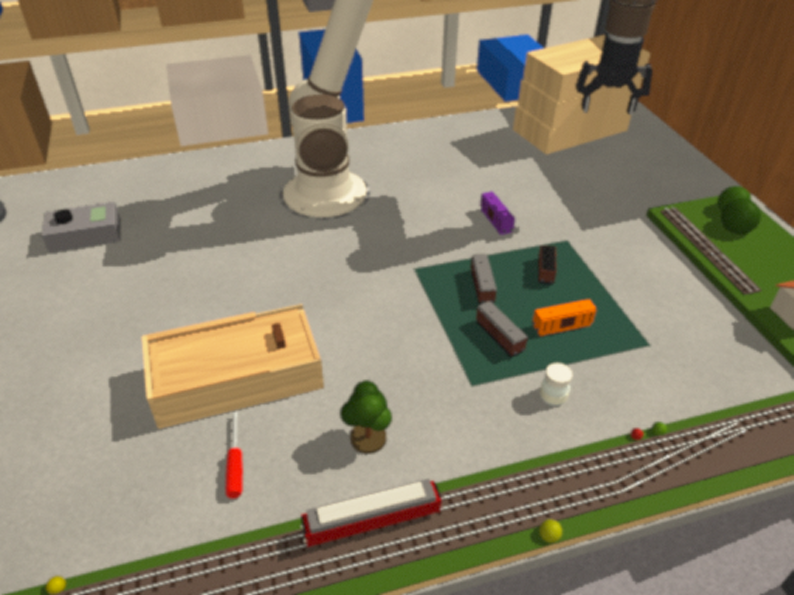

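The top view shows the box at about (545,277), low end to the left, with its pull at (507,275). On the mat are two grey-roofed vans at (298,250) and (285,322) and one open wagon at (211,325). The orange (234,247) and purple (217,427) look-alikes and the red coach on the track are not part of the job. One open wagon is absent. Next I'll measure poses.

```bash
python3 - <<'E'
from h import *
z=np.load('pics/top.npz'); P=z['P']; im=z['im']
Z=P[...,2]; print('bench z',np.nanmedian(Z[150:240,230:290]))
m=((Z>.012)&(Z<.1)&(P[...,0]>.15)&(P[...,0]<.85)&(abs(P[...,1])<.6)).astype(np.uint8)
n,l,s,c=cv2.connectedComponentsWithStats(m)
for i in range(1,n):
    if s[i,4]<40: continue
    k=l==i; q=P[k]; zt=np.nanpercentile(q[:,2],90)
    r=cv2.minAreaRect((q[q[:,2]>zt-.012][:,:2]*1000).astype(np.float32))
    print(c[i]*1.55,s[i,4],'ztop %.4f'%zt,np.round(r[0],1),np.round(r[1],1),round(r[2],1),im[k].mean(0).round())
big(im,'crop1.png',100,125,240,305,4)
E
```

```text
bench z 0.0007373442175057088
[449.28995327 177.77920561] 214 ztop 0.0976 [728.2 -84.9] [73.  63.7] 71.8 [33. 45. 21.]
[285.61506276 172.95146444] 239 ztop 0.0652 [735.4 247.7] [40.9 40.3] 44.5 [166. 162. 144.]
[550.97863248 186.05961538] 234 ztop 0.0279 [ 710.9 -297.6] [ 25.  148.6] 82.8 [164.  58.  52.]
[298.6147482 250.6205036] 417 ztop 0.0473 [577.  214.4] [112.9  33.6] 14.2 [81. 80. 74.]
[235.03385301 246.44654788] 449 ztop 0.0470 [580.7 342.3] [112.4  33.2] 89.5 [188.  87.  32.]
[543.7737013  275.20162338] 4774 ztop 0.0782 [ 538.3 -276.7] [148.5 286.2] 1.8 [184. 139.  87.]
[284.22561521 321.38747204] 447 ztop 0.0475 [433.1 235.6] [ 33.4 111.2] 77.6 [82. 80. 75.]
[209.74104683 323.65964187] 363 ztop 0.0437 [424.7 383.7] [34.7 85.4] 64.2 [26. 21. 18.]
[217.84378698 427.11824458] 507 ztop 0.0476 [223.8 354.2] [111.4  34. ] 3.1 [75. 37. 89.]
```

View pics/crop1.png

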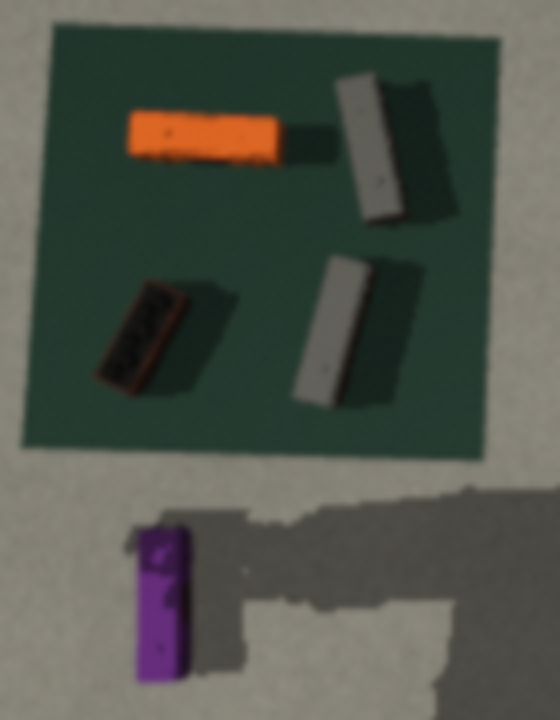

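Call:
jog_arm --deltas '[{"delta_pos": [28.5, 30, 0], "angular": [0, 0, 0], "fingers": 0}, {"delta_pos": [28.5, 30, 0], "angular": [0, 0, 0], "fingers": 0}, {"delta_pos": [28.5, 30, 0], "angular": [0, 0, 0], "fingers": 0}, {"delta_pos": [28.5, 30, 0], "angular": [0, 0, 0], "fingers": 0}, {"delta_pos": [28.5, 30, 0], "angular": [0, 0, 0], "fingers": 0}, {"delta_pos": [28.5, 30, 0], "angular": [0, 0, 0], "fingers": 0}, {"delta_pos": [28.5, 30, 0], "angular": [0, 0, 0], "fingers": 0}, {"delta_pos": [28.5, 30, 0], "angular": [0, 0, 0], "fingers": 0}, {"delta_pos": [28.5, 30, 0], "angular": [0, 0, 0], "fingers": 0}, {"delta_pos": [28.5, 30, 0], "angular": [0, 0, 0], "fingers": 0}]'

```text
time: 0.93
ee_pos: [0.3813, 0.1962, 0.2251]
eef_rot: [0.005, 0.984, -0.181, -0.001]
wrist_force: [1.1, 0.7, 0.5]
grip_width: 0.0851
```

Call:
jog_arm --deltas '[{"delta_pos": [28.5, 30, 0], "angular": [0, 0, 0], "fingers": 0}, {"delta_pos": [28.5, 30, 0], "angular": [0, 0, 0], "fingers": 0}, {"delta_pos": [28.5, 30, 0], "angular": [0, 0, 0], "fingers": 0}, {"delta_pos": [28.5, 30, 0], "angular": [0, 0, 0], "fingers": 0}, {"delta_pos": [28.5, 30, 0], "angular": [0, 0, 0], "fingers": 0}, {"delta_pos": [28.5, 30, 0], "angular": [0, 0, 0], "fingers": 0}, {"delta_pos": [0, 0, 0], "angular": [0, 0, -0.1], "fingers": 0}, {"delta_pos": [0, 0, 0], "angular": [0, 0, -0.1], "fingers": 0}, {"delta_pos": [0, 0, 0], "angular": [0, 0, -0.1], "fingers": 0}, {"delta_pos": [0, 0, 0], "angular": [0, 0, -0.1], "fingers": 0}]'

```text
time: 1.77
ee_pos: [0.4745, -0.0461, 0.2245]
eef_rot: [0.005, 1.0, 0.019, -0.005]
wrist_force: [-0.4, -0.7, -0.8]
grip_width: 0.0857
```

```bash
cat >> h.py <<'E'
def to(x,y,z,yaw,pitch=None):
    """tool-frame delta (mm) and rotvec to reach tip xyz mm, tool x at yaw deg, pointing down"""
    o=telemetry.get_obs(); q=o['eef_rot']; R=Ro.from_quat([q[1],q[2],q[3],q[0]])
    G=Ro.from_euler('z',yaw,degrees=True)*Ro.from_euler('x',180,degrees=True)
    if pitch: G=G*Ro.from_rotvec([pitch,0,0])
    p=np.array(o['ee_pos'])*1000; X=R.as_matrix()[:,0]
    print('t %.2f pos'%o['time'],p.round(1),'yaw %.2f'%np.degrees(np.arctan2(X[1],X[0])),'F',np.round(o['wrist_force'],1),'w %.1f'%(o['grip_width']*1000))
    print('  d',R.inv().apply(np.array([x,y,z])-p).round(1),'rot',(R.inv()*G).as_rotvec().round(4))
E
python3 - <<'E'
from h import *
to(536,-192,230,1.8); print(optics.camera_model('wrist'))
im,P,c=snap('wrist'); big(im,'w1.png',0,0,512,384,1.55)
E
```

```text
t 1.77 pos [474.5 -46.1 224.5] yaw 2.19 F [-0.4 -0.7 -0.8] w 85.7
  d [ 55.9 148.2  -4.6] rot [0.0098 0.0097 0.0069]
{'vfov': 68.99518251532047, 'cx': 256.4148940247202, 'cy': 186.77321113906763, 'tool_from_camera': array([[-5.06340618e-04, -9.57587409e-01, -2.88142496e-01,
         7.18372944e-02],
       [ 9.99999870e-01, -5.03329810e-04, -8.45354775e-05,
         3.24974502e-05],
       [-6.40805988e-05, -2.88142501e-01,  9.57587539e-01,
        -1.41707105e-01],
       [ 0.00000000e+00,  0.00000000e+00,  0.00000000e+00,
         1.00000000e+00]])}
```

View pics/w1.png

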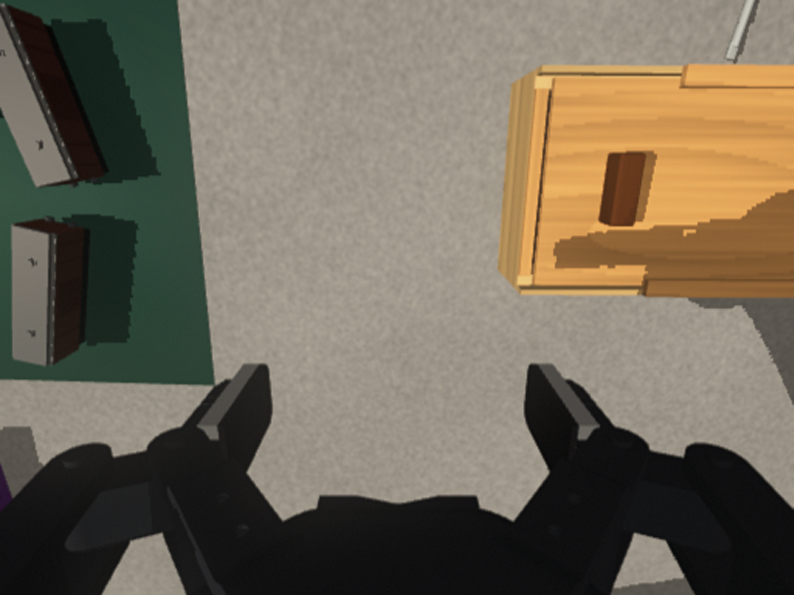

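The wrist view shows the pull at (625,188) and the lip along x≈545. I'll move over the pull and measure there.

Call:
jog_arm --deltas '[{"delta_pos": [11, 37, -1], "angular": [0.01, 0.01, 0.007], "fingers": 0}, {"delta_pos": [11, 37, -1], "angular": [0, 0, 0], "fingers": 0}, {"delta_pos": [11, 37, -1], "angular": [0, 0, 0], "fingers": 0}, {"delta_pos": [11, 37, -1], "angular": [0, 0, 0], "fingers": 0}, {"delta_pos": [0, 0, 0], "angular": [0, 0, 0], "fingers": 0}]'

```text
time: 2.23
ee_pos: [0.5257, -0.1943, 0.2276]
eef_rot: [-0.001, 1.0, 0.018, -0.0]
wrist_force: [0.5, 0.4, -0.1]
grip_width: 0.0857
```

```bash
python3 - <<'E'
from h import *
im,P,c=snap('wrist'); big(im,'w2.png',0,0,512,384,1.55)
Z=P[...,2]; hsv=cv2.cvtColor(im,cv2.COLOR_RGB2HSV)
print([ (v,u,P[v,u].round(4)) for v,u in((60,256),(100,200),(100,300))])
# pull: z>82
k=(Z>.082)&(Z<.095)&(P[...,0]>.49)&(P[...,0]<.58)&(P[...,1]>-.25)&(P[...,1]<-.14)
q=P[k]; print(k.sum(), np.median(q[:,2])); print(cv2.minAreaRect((q[:,:2]*1000).astype(np.float32)))
to(536,-192,230,1.8)
E
```

```text
[(60, 256, array([ 0.6472, -0.1893, -0.0017])), (100, 200, array([ 0.5981, -0.1321,  0.0611])), (100, 300, array([ 0.6015, -0.2351,  0.0771]))]
681 0.08692178451021687
((532.2987060546875, -190.82501220703125), (45.81816482543945, 15.776429176330566), 2.271648406982422)
t 2.28 pos [ 524.6 -192.4  227.3] yaw 2.04 F [ 0.6 -0.  -0.2] w 85.6
  d [11.4  0.  -2.7] rot [-0.0027  0.0016  0.0042]
```

View pics/w2.png

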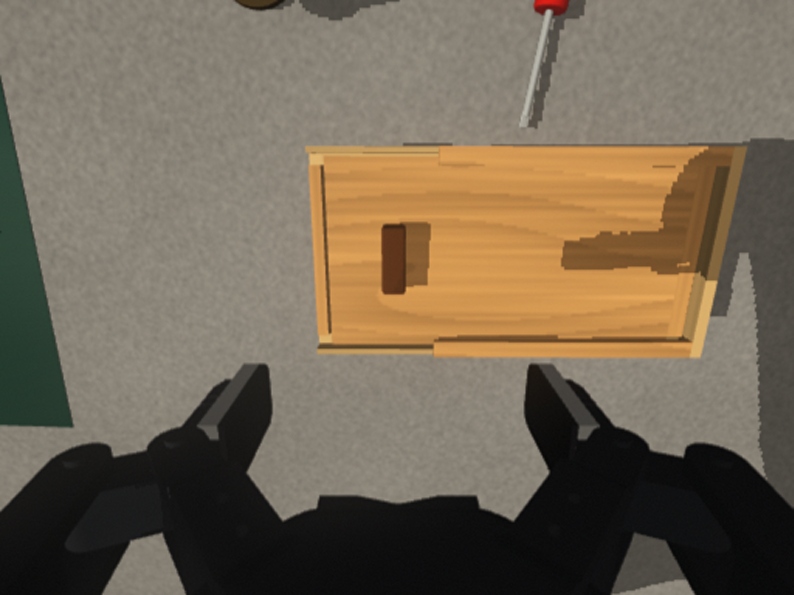

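Pull at (394,258), box low end at the left, screwdriver clear. I'll descend onto the pull.

Call:
jog_arm --deltas '[{"delta_pos": [8.5, -1.4, 30], "angular": [0, 0, 0], "fingers": 60}, {"delta_pos": [0, 0, 35], "angular": [0, 0, 0], "fingers": 60}, {"delta_pos": [0, 0, 35], "angular": [0, 0, 0], "fingers": 60}, {"delta_pos": [0, 0, 30], "angular": [0, 0, 0], "fingers": 60}, {"delta_pos": [0, 0, 15], "angular": [0, 0, 0], "fingers": 60}, {"delta_pos": [0, 0, 0], "angular": [0, 0, 0], "fingers": 60}]'

```text
time: 2.78
ee_pos: [0.5337, -0.1876, 0.079]
eef_rot: [-0.001, 1.0, 0.013, 0.002]
wrist_force: [-0.1, -0.1, 0.4]
grip_width: 0.0654
```

```bash
python3 - <<'E'
from h import *
to(532.8,-191,71,2.0)
E
```

```text
t 2.78 pos [ 533.7 -187.6   79. ] yaw 1.48 F [-0.1 -0.1  0.4] w 65.4
  d [-1.   3.4  8. ] rot [-0.0028 -0.0039 -0.0091]
```

Call:
jog_arm --deltas '[{"delta_pos": [-1, 3.4, 8], "angular": [-0.003, -0.004, -0.009], "fingers": 60}, {"delta_pos": [0, 0, 0], "angular": [0, 0, 0], "fingers": 60}, {"delta_pos": [0, 0, 0], "angular": [0, 0, 0], "fingers": 60}]'

```text
time: 3.03
ee_pos: [0.533, -0.1895, 0.0715]
eef_rot: [0.0, 1.0, 0.018, -0.0]
wrist_force: [-0.0, 0.6, 0.5]
grip_width: 0.0653
```

```bash
python3 - <<'E'
from h import *
to(532.8,-191,71,2.0)
E
```

```text
t 3.03 pos [ 533.  -189.5   71.5] yaw 2.11 F [-0.   0.6  0.5] w 65.3
  d [-0.3  1.5  0.6] rot [0.0009 0.0004 0.0019]
```

Close on the pull.

Call:
jog_arm --deltas '[{"delta_pos": [-0.3, 1.5, 0.5], "angular": [0.001, 0, 0.002], "fingers": 60}, {"delta_pos": [0, 0, 0], "angular": [0, 0, 0], "fingers": 255}, {"delta_pos": [0, 0, 0], "angular": [0, 0, 0], "fingers": 255}, {"delta_pos": [0, 0, 0], "angular": [0, 0, 0], "fingers": 255}, {"delta_pos": [0, 0, 0], "angular": [0, 0, 0], "fingers": 255}, {"delta_pos": [0, 0, 0], "angular": [0, 0, 0], "fingers": 255}, {"delta_pos": [0, 0, 0], "angular": [0, 0, 0], "fingers": 255}]'

```text
time: 3.62
ee_pos: [0.5358, -0.1913, 0.0766]
eef_rot: [0.0, 1.0, 0.017, 0.005]
wrist_force: [-0.9, 1.0, -1.7]
grip_width: 0.0143
```

```bash
python3 - <<'E'
from h import *
to(532.8,-191,71,2.0)
E
```

```text
t 3.62 pos [ 535.8 -191.3   76.6] yaw 1.96 F [-0.9  1.  -1.7] w 14.3
  d [-3.  -0.4  5.6] rot [ 0.0011 -0.0102 -0.0008]
```

```bash
python3 - <<'E'
from h import *
for n in('top','wrist'):
    im,P,c=snap(n)
    th=np.radians(2.0); ex=np.array([-np.sin(th),np.cos(th)]); ey=np.array([-np.cos(th),-np.sin(th)])
    C=np.array([538.3,-276.7])/1000
    X=(P[...,:2]-C)@ex; Y=(P[...,:2]-C)@ey
    for lo,hi in((-.12,-.09),(-.06,-.03),(0,.03),(.03,.05),(.105,.125)):
        k=(X>lo)&(X<hi)&(abs(Y)<.055)&(abs(Y)>.035)&(P[...,2]<.075); print(n,lo,k.sum(),np.nanmedian(P[...,2][k]).round(4))
E
```

```text
top -0.12 118 0.069
top -0.06 74 0.0688
top 0 63 0.0687
top 0.03 45 0.0685
top 0.105 40 0.0695
wrist -0.12 0 nan
wrist -0.06 2849 0.0672
wrist 0 2026 0.0672
wrist 0.03 1319 0.0673
wrist 0.105 1317 0.0673
  return np.nanmean(a, axis, out=out, keepdims=keepdims)
```

Call:
jog_arm --deltas '[{"delta_pos": [0, 0, 0], "angular": [0, 0, 0], "fingers": 180}, {"delta_pos": [0, 0, 0], "angular": [0, 0, 0], "fingers": 180}, {"delta_pos": [-2.7, 0, 2.5], "angular": [0, -0.01, 0], "fingers": 180}, {"delta_pos": [0, 0, 2], "angular": [0, 0, 0], "fingers": 180}, {"delta_pos": [0, 0, 0], "angular": [0, 0, 0], "fingers": 180}]'

```text
time: 4.13
ee_pos: [0.533, -0.1915, 0.0714]
eef_rot: [0.001, 1.0, 0.017, -0.0]
wrist_force: [-0.1, 0.6, -0.3]
grip_width: 0.025
```

Call:
jog_arm --deltas '[{"delta_pos": [0, 0, 0], "angular": [0, 0, 0], "fingers": 255}, {"delta_pos": [0, 0, 0], "angular": [0, 0, 0], "fingers": 255}, {"delta_pos": [0, 0, 0], "angular": [0, 0, 0], "fingers": 255}]'

```text
time: 4.38
ee_pos: [0.5331, -0.1915, 0.0715]
eef_rot: [0.001, 1.0, 0.017, -0.001]
wrist_force: [-0.9, 0.4, -0.4]
grip_width: 0.0142
```

```bash
python3 - <<'E'
from h import *
to(532.8,-191,71,2.0)
E
```

```text
t 4.38 pos [ 533.1 -191.5   71.5] yaw 1.98 F [-0.9  0.4 -0.4] w 14.2
  d [-0.2 -0.5  0.5] rot [ 0.0015  0.0015 -0.0003]
```

Call:
jog_arm --deltas '[{"delta_pos": [0, 0, -2.4], "angular": [0.011, 0, 0], "fingers": 255}, {"delta_pos": [0, 0, -2.4], "angular": [0.011, 0, 0], "fingers": 255}, {"delta_pos": [0, 0, 0], "angular": [0, 0, 0], "fingers": 255}, {"delta_pos": [0, 0, 0], "angular": [0, 0, 0], "fingers": 255}]'

```text
time: 4.72
ee_pos: [0.5329, -0.1915, 0.0763]
eef_rot: [-0.012, 1.0, 0.017, -0.001]
wrist_force: [0.2, 0.5, -1.6]
grip_width: 0.0146
```

```bash
python3 - <<'E'
from h import *
to(533,-191.5,76.1,2.0,.021)
im,P,c=snap('wrist')
th=np.radians(2.0); ex=np.array([-np.sin(th),np.cos(th)]); ey=np.array([-np.cos(th),-np.sin(th)])
C=np.array([538.3,-276.7])/1000
X=(P[...,:2]-C)@ex; Y=(P[...,:2]-C)@ey
for lo,hi in((-.08,-.06),(-.06,-.03),(0,.03),(.03,.05),(.105,.125)):
        k=(X>lo)&(X<hi)&(abs(Y)<.055)&(abs(Y)>.035)&(P[...,2]<.079); print(lo,k.sum(),np.nanmedian(P[...,2][k]).round(4))
E
```

```text
t 4.72 pos [ 532.9 -191.5   76.3] yaw 1.97 F [ 0.2  0.5 -1.6] w 14.6
  d [0.1 0.1 0.2] rot [-0.0023  0.0017 -0.0005]
-0.08 547 0.0684
-0.06 2666 0.0689
0 2255 0.0703
0.03 1448 0.0708
0.105 1432 0.0726
```

Lid front lifted ~5.5 mm, above the 4 mm lip. Slide out along the tilted axis.

Call:
jog_arm --deltas '[{"delta_pos": [0, -5, 0], "angular": [0, 0, 0], "fingers": 255}, {"delta_pos": [0, -10, 0], "angular": [0, 0, 0], "fingers": 255}, {"delta_pos": [0, -15, 0], "angular": [0, 0, 0], "fingers": 255}, {"delta_pos": [0, -15, 0], "angular": [0, 0, 0], "fingers": 255}, {"delta_pos": [0, -15, 0], "angular": [0, 0, 0], "fingers": 255}, {"delta_pos": [0, 0, 0], "angular": [0, 0, 0], "fingers": 255}]'

```text
time: 5.27
ee_pos: [0.5294, -0.1272, 0.0767]
eef_rot: [-0.012, 1.0, 0.016, -0.002]
wrist_force: [-1.0, 0.1, -1.1]
grip_width: 0.0148
```

```bash
python3 - <<'E'
from h import *
to(533-60*.035,-191.5+60,76.1+60*.022,2.0,.022)
E
```

```text
t 5.27 pos [ 529.4 -127.2   76.7] yaw 1.81 F [-1.   0.1 -1.1] w 14.8
  d [ 1.4  4.3 -0.8] rot [-0.0018  0.0037 -0.0034]
```

Call:
jog_arm --deltas '[{"delta_pos": [0.5, -15, -1], "angular": [0, 0.003, -0.003], "fingers": 255}, {"delta_pos": [0, -18, -0.2], "angular": [0, 0, 0], "fingers": 255}, {"delta_pos": [0.2, -18, -0.2], "angular": [0, 0, 0], "fingers": 255}, {"delta_pos": [0.2, -18, -0.2], "angular": [0, 0, 0], "fingers": 255}, {"delta_pos": [0, -10, 0], "angular": [0, 0, 0], "fingers": 255}, {"delta_pos": [0, 0, 0], "angular": [0, 0, 0], "fingers": 255}]'

```text
time: 5.77
ee_pos: [0.5257, -0.0424, 0.0794]
eef_rot: [-0.012, 1.0, 0.018, -0.002]
wrist_force: [0.6, -0.5, -0.4]
grip_width: 0.0143
```

```bash
python3 - <<'E'
from h import *
to(526.2,3.5,80.4,2.0,.022)
E
```

```text
t 5.77 pos [525.7 -42.4  79.4] yaw 2.11 F [ 0.6 -0.5 -0.4] w 14.3
  d [  2.1 -45.8   0.1] rot [-0.0023  0.0029  0.0018]
```

Call:
jog_arm --deltas '[{"delta_pos": [0.5, -15, 0], "angular": [0, 0, 0], "fingers": 255}, {"delta_pos": [0.5, -15, 0], "angular": [0, 0, 0], "fingers": 255}, {"delta_pos": [0.5, -15, 0], "angular": [0, 0, 0], "fingers": 255}, {"delta_pos": [0, 0, 0], "angular": [0, 0, 0], "fingers": 255}, {"delta_pos": [0, 0, -10], "angular": [0, 0, 0], "fingers": 255}, {"delta_pos": [0, 0, -30], "angular": [0, 0, 0], "fingers": 255}, {"delta_pos": [0, 0, -30], "angular": [-0.02, 0, 0], "fingers": 255}, {"delta_pos": [0, 0, 0], "angular": [0, 0, 0], "fingers": 255}]'

```text
time: 6.43
ee_pos: [0.5243, -0.0018, 0.1522]
eef_rot: [-0.0, 1.0, 0.017, -0.005]
wrist_force: [0.8, -0.3, -0.1]
grip_width: 0.0145
```

```bash
python3 - <<'E'
from h import *
to(526.2,0,150,2.0)
im,P,c=snap('top'); 
th=np.radians(2.0); ex=np.array([-np.sin(th),np.cos(th)]); ey=np.array([-np.cos(th),-np.sin(th)])
C=np.array([538.3,-276.7])/1000
X=(P[...,:2]-C)@ex; Y=(P[...,:2]-C)@ey
for lo in np.arange(0.05,.30,.03):
    k=(X>lo)&(X<lo+.03)&(abs(Y)<.06)&(abs(Y)>.035); print(lo.round(2),k.sum(),np.nanmedian(P[...,2][k]).round(4))
k=(Z:=P[...,2])<.033
k&=(X>-.13)&(X<.13)&(abs(Y)<.06); print(np.nanmedian(P[k],0))
im,P,c=snap('wrist','w3raw.png'); 
E
```

```text
t 6.43 pos [524.3  -1.8 152.2] yaw 1.98 F [ 0.8 -0.3 -0.1] w 14.5
  d [ 2.  -1.7  2.2] rot [-0.0006  0.0103 -0.0003]
0.05 132 0.1485
0.08 176 0.149
0.11 186 0.1489
0.14 197 0.1488
0.17 195 0.149
0.2 130 0.1495
0.23 159 0.1509
0.26 352 0.4143
0.29 267 0.4599
[ 0.54161128 -0.32520653  0.01692783]
```

The lid is out and held level at z≈149 mm. I'll turn it -90° and lay it between the mat and the box.

Call:
jog_arm --deltas '[{"delta_pos": [0, 0, 0], "angular": [0, 0.01, 0.1], "fingers": 255}, {"delta_pos": [0, 0, 0], "angular": [0, 0, 0.12], "fingers": 255}, {"delta_pos": [0, 0, 0], "angular": [0, 0, 0.12], "fingers": 255}, {"delta_pos": [0, 0, 0], "angular": [0, 0, 0.12], "fingers": 255}, {"delta_pos": [0, 0, 0], "angular": [0, 0, 0.12], "fingers": 255}, {"delta_pos": [0, 0, 0], "angular": [0, 0, 0.12], "fingers": 255}, {"delta_pos": [0, 0, 0], "angular": [0, 0, 0.12], "fingers": 255}, {"delta_pos": [0, 0, 0], "angular": [0, 0, 0.12], "fingers": 255}, {"delta_pos": [0, 0, 0], "angular": [0, 0, 0.12], "fingers": 255}, {"delta_pos": [0, 0, 0], "angular": [0, 0, 0.12], "fingers": 255}]'

```text
time: 7.37
ee_pos: [0.5108, -0.0101, 0.136]
eef_rot: [0.009, 0.826, -0.564, -0.014]
wrist_force: [-0.6, -0.7, -1.5]
grip_width: 0.0145
```

Call:
jog_arm --deltas '[{"delta_pos": [0, 0, 0], "angular": [0, 0, 0.12], "fingers": 255}, {"delta_pos": [0, 0, 0], "angular": [0, 0, 0.12], "fingers": 255}, {"delta_pos": [0, 0, 0], "angular": [0, 0, 0.12], "fingers": 255}, {"delta_pos": [0, 0, 0], "angular": [0, 0, 0.05], "fingers": 255}, {"delta_pos": [0, 0, 0], "angular": [0, 0, 0], "fingers": 255}]'

```text
time: 7.78
ee_pos: [0.5056, -0.0142, 0.1294]
eef_rot: [-0.018, -0.685, 0.728, 0.016]
wrist_force: [-0.6, 1.0, -1.1]
grip_width: 0.0142
```

```bash
python3 - <<'E'
from h import *
to(560,-10,15,-88)
z=np.load('pics/top.npz'); im=z['im']; P=z['P']
g=(im[...,1].astype(int)>im[...,0]+8)&(abs(P[...,2])<.012)&(P[...,0]>.3)&(P[...,0]<.68)&(P[...,1]>0)
print('mat y min',np.percentile(P[g][:,1],[0,1,5]), 'x', np.percentile(P[g][:,0],[1,99]))
E
```

```text
t 7.78 pos [505.6 -14.2 129.4] yaw -93.46 F [-0.6  1.  -1.1] w 14.2
  d [ -7.9 -59.4 111.7] rot [ 0.048  -0.0015 -0.0954]
mat y min [0.12033779 0.12789448 0.18925102] x [0.33919415 0.67311714]
```

Call:
jog_arm --deltas '[{"delta_pos": [-4, -15, 0], "angular": [0.048, 0, -0.09], "fingers": 255}, {"delta_pos": [-4, -20, 20], "angular": [0, 0, 0], "fingers": 255}, {"delta_pos": [0, -20, 30], "angular": [0, 0, 0], "fingers": 255}, {"delta_pos": [0, 0, 30], "angular": [0, 0, 0], "fingers": 255}, {"delta_pos": [0, 0, 0], "angular": [0, 0, 0], "fingers": 255}]'

```text
time: 8.2
ee_pos: [0.5611, -0.0085, 0.0444]
eef_rot: [0.0, 0.721, -0.693, 0.001]
wrist_force: [-1.1, -0.5, -2.2]
grip_width: 0.0144
```

```bash
python3 - <<'E'
from h import *
to(560,-10,10,-88)
E
```

```text
t 8.20 pos [561.1  -8.5  44.4] yaw -87.80 F [-1.1 -0.5 -2.2] w 14.4
  d [ 1.4  1.1 34.4] rot [-0.0005 -0.0011  0.0036]
```

Call:
jog_arm --deltas '[{"delta_pos": [0, 0, 14], "angular": [0, 0, 0], "fingers": 255}, {"delta_pos": [0, 0, 12], "angular": [0, 0, 0], "fingers": 255}, {"delta_pos": [0, 0, 4], "angular": [0, 0, 0], "fingers": 255}, {"delta_pos": [0, 0, 0], "angular": [0, 0, 0], "fingers": 255}, {"delta_pos": [0, 0, 0], "angular": [0, 0, 0], "fingers": 255}]'

```text
time: 8.62
ee_pos: [0.5599, -0.0109, 0.0139]
eef_rot: [0.003, 0.722, -0.692, -0.0]
wrist_force: [0.5, 0.3, -1.3]
grip_width: 0.0146
```

```bash
python3 - <<'E'
from h import *
to(560,-10,10,-88)
im,P,c=snap('top'); print([np.nanmedian(P[(abs(P[...,0]-x)<.02)&(abs(P[...,1]+.045)<.015)][:,2]).round(4) for x in (.37,.42,.47,.52,.6)])
E
```

```text
t 8.62 pos [559.9 -10.9  13.9] yaw -87.57 F [ 0.5  0.3 -1.3] w 14.6
  d [-0.9 -0.1  3.9] rot [ 0.0049 -0.0035  0.0076]
[np.float64(0.0108), np.float64(0.0117), np.float64(0.0117), np.float64(0.0132), np.float64(0.3648)]
```

Call:
jog_arm --deltas '[{"delta_pos": [0, 0, 3.3], "angular": [0.005, 0, 0], "fingers": 255}, {"delta_pos": [0, 0, 0.5], "angular": [0, 0, 0], "fingers": 255}, {"delta_pos": [0, 0, 0], "angular": [0, 0, 0], "fingers": 150}, {"delta_pos": [0, 0, 0], "angular": [0, 0, 0], "fingers": 100}, {"delta_pos": [0, 0, 0], "angular": [0, 0, 0], "fingers": 100}, {"delta_pos": [0, 0, 0], "angular": [0, 0, 0], "fingers": 100}, {"delta_pos": [0, 0, -10], "angular": [0, 0, 0], "fingers": 100}, {"delta_pos": [0, 0, -35], "angular": [0, 0, 0], "fingers": 60}, {"delta_pos": [0, 0, -35], "angular": [0, 0, 0], "fingers": 60}, {"delta_pos": [0, 0, -35], "angular": [0, 0, 0], "fingers": 60}]'

```text
time: 9.5
ee_pos: [0.5562, -0.0113, 0.1275]
eef_rot: [0.006, 0.722, -0.692, -0.002]
wrist_force: [1.7, 0.3, -0.7]
grip_width: 0.0649
```

```bash
python3 - <<'E'
from h import *
to(450,100,230,0)
E
```

```text
t 9.50 pos [556.2 -11.3 127.5] yaw -87.52 F [ 1.7  0.3 -0.7] w 64.9
  d [-115.2  102.4 -102.1] rot [ 0.0127  0.0035 -1.5275]
```

Call:
jog_arm --deltas '[{"delta_pos": [0, 0, -10], "angular": [0.012, 0, -0.12], "fingers": 60}, {"delta_pos": [0, 0, -10], "angular": [0, 0, -0.12], "fingers": 60}, {"delta_pos": [0, 0, -10], "angular": [0, 0, -0.12], "fingers": 60}, {"delta_pos": [0, 0, -10], "angular": [0, 0, -0.12], "fingers": 60}, {"delta_pos": [0, 0, -10], "angular": [0, 0, -0.12], "fingers": 60}, {"delta_pos": [0, 0, -10], "angular": [0, 0, -0.12], "fingers": 60}, {"delta_pos": [0, 0, -10], "angular": [0, 0, -0.12], "fingers": 60}, {"delta_pos": [0, 0, -10], "angular": [0, 0, -0.12], "fingers": 60}, {"delta_pos": [0, 0, -10], "angular": [0, 0, -0.12], "fingers": 60}, {"delta_pos": [0, 0, -10], "angular": [0, 0, -0.12], "fingers": 60}]'

```text
time: 10.33
ee_pos: [0.5569, -0.0109, 0.2514]
eef_rot: [-0.001, 0.99, -0.139, 0.013]
wrist_force: [-0.3, -0.2, -0.6]
grip_width: 0.0655
```

Call:
jog_arm --deltas '[{"delta_pos": [0, 0, -10], "angular": [0, 0, -0.12], "fingers": 60}, {"delta_pos": [0, 0, -10], "angular": [0, 0, -0.12], "fingers": 60}, {"delta_pos": [0, 0, -10], "angular": [0, 0, -0.08], "fingers": 60}, {"delta_pos": [0, 0, 0], "angular": [0, 0, 0], "fingers": 60}]'

```text
time: 10.67
ee_pos: [0.5557, -0.0113, 0.2892]
eef_rot: [0.0, 0.999, 0.03, 0.017]
wrist_force: [0.3, -0.5, 1.4]
grip_width: 0.0655
```

```bash
python3 - <<'E'
from h import *
to(375,265,250,0)
E
```

```text
t 10.67 pos [555.7 -11.3 289.2] yaw 3.42 F [ 0.3 -0.5  1.4] w 65.5
  d [-165.1 -286.7   33.1] rot [ 0.0009 -0.034   0.0596]
```

Call:
jog_arm --deltas '[{"delta_pos": [-20, -35, 3], "angular": [0, -0.034, 0.06], "fingers": 60}, {"delta_pos": [-20, -35, 4], "angular": [0, 0, 0], "fingers": 60}, {"delta_pos": [-21, -35, 4], "angular": [0, 0, 0], "fingers": 60}, {"delta_pos": [-21, -35, 4], "angular": [0, 0, 0], "fingers": 60}, {"delta_pos": [-21, -35, 4], "angular": [0, 0, 0], "fingers": 60}, {"delta_pos": [-21, -35, 4], "angular": [0, 0, 0], "fingers": 60}, {"delta_pos": [-21, -35, 4], "angular": [0, 0, 0], "fingers": 60}, {"delta_pos": [-21, -35, 4], "angular": [0, 0, 0], "fingers": 60}, {"delta_pos": [0, 0, 0], "angular": [0, 0, 0], "fingers": 60}, {"delta_pos": [0, 0, 0], "angular": [0, 0, 0], "fingers": 60}]'

```text
time: 11.5
ee_pos: [0.3844, 0.2753, 0.2574]
eef_rot: [-0.0, 1.0, -0.016, 0.001]
wrist_force: [-0.4, -0.2, 0.2]
grip_width: 0.0651
```

```bash
cat >> h.py <<'E'
def wagons(P,zlo=.036,region=(.15,.85,.08,.6)):
    m=((P[...,2]>zlo)&(P[...,2]<.06)&(P[...,0]>region[0])&(P[...,0]<region[1])&(P[...,1]>region[2])&(P[...,1]<region[3])).astype(np.uint8)
    n,l,s,c=cv2.connectedComponentsWithStats(m)
    for i in range(1,n):
        if s[i,4]<200: continue
        q=P[l==i]; r=cv2.minAreaRect((q[:,:2]*1000).astype(np.float32)); a=r[2] if r[1][0]>r[1][1] else r[2]-90
        print('pix',c[i].round(),'n',s[i,4],'ztop %.4f'%np.percentile(q[:,2],90),'ctr',np.round(r[0],1),'size',np.round(r[1],1),'len yaw %.1f'%a)
E
python3 - <<'E'
from h import *
to(375,265,250,0)
im,P,c=snap('wrist'); big(im,'w4.png',0,0,512,384,1.55)
wagons(P)
g=(abs(P[...,2])<.01)&(P[...,0]>.3); print('bench/mat z',np.nanmedian(P[g][:,2]))
E
```

```text
t 11.50 pos [384.4 275.3 257.4] yaw -1.88 F [-0.4 -0.2  0.2] w 65.1
  d [-9.1 10.6  7.3] rot [-0.0007 -0.0016 -0.0329]
pix [188.   4.] n 878 ztop 0.0436 ctr [564.7 343.7] size [111.8   7.9] len yaw 88.4
pix [311.  22.] n 1350 ztop 0.0440 ctr [544.7 208. ] size [52.3 33.2] len yaw 14.3
pix [286. 121.] n 2375 ztop 0.0440 ctr [429.9 237. ] size [ 33.3 112.1] len yaw -12.2
pix [171. 133.] n 1667 ztop 0.0407 ctr [421.6 384.2] size [33.  85.9] len yaw -25.4
pix [207. 272.] n 1379 ztop 0.0440 ctr [221.5 355.1] size [112.5  32.8] len yaw 3.0
bench/mat z -0.00035918737928661293
```

View pics/w4.png

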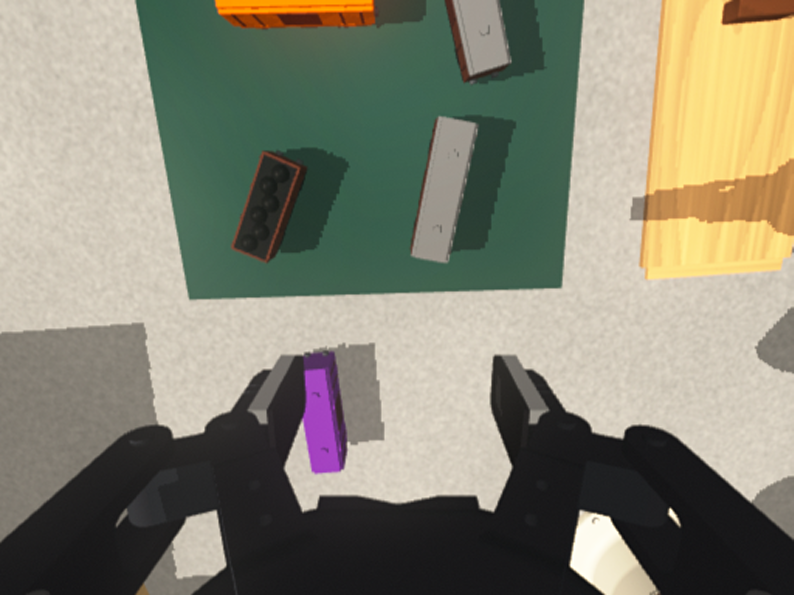

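The view shows the near van at (445,190), the open wagon at (268,206), the far van at (485,35), and the lid flat on the right. Near van first.

Call:
jog_arm --deltas '[{"delta_pos": [0, 0, 20], "angular": [0, 0, 0.09], "fingers": 60}, {"delta_pos": [0, 0, 20], "angular": [0, 0, 0.09], "fingers": 60}, {"delta_pos": [0, 0, 0], "angular": [0, 0, 0], "fingers": 60}]'

```text
time: 11.8
ee_pos: [0.3862, 0.2737, 0.2178]
eef_rot: [-0.002, 0.994, -0.113, 0.002]
wrist_force: [-0.4, -0.9, -0.2]
grip_width: 0.0652
```

```bash
python3 - <<'E'
from h import *
to(430,237,19,-12.2)
E
```

```text
t 11.80 pos [386.2 273.7 217.8] yaw -13.02 F [-0.4 -0.9 -0.2] w 65.2
  d [ 50.3  26.8 198.8] rot [-0.0049 -0.0031 -0.0143]
```

Call:
jog_arm --deltas '[{"delta_pos": [17, 9, 30], "angular": [-0.005, -0.003, -0.014], "fingers": 60}, {"delta_pos": [17, 9, 35], "angular": [0, 0, 0], "fingers": 60}, {"delta_pos": [16, 8.5, 35], "angular": [0, 0, 0], "fingers": 60}, {"delta_pos": [0, 0, 30], "angular": [0, 0, 0], "fingers": 60}, {"delta_pos": [0, 0, 0], "angular": [0, 0, 0], "fingers": 60}]'

```text
time: 12.22
ee_pos: [0.4383, 0.2344, 0.0905]
eef_rot: [-0.005, 0.994, -0.105, 0.005]
wrist_force: [-0.3, -0.4, -1.1]
grip_width: 0.0649
```

```bash
python3 - <<'E'
from h import *
to(430,237,19,-12.2)
E
```

```text
t 12.22 pos [438.3 234.4  90.5] yaw -12.10 F [-0.3 -0.4 -1.1] w 64.9
  d [-9.3 -0.1 71.4] rot [-0.0105 -0.0086  0.0017]
```

Call:
jog_arm --deltas '[{"delta_pos": [-8.5, 0, 20], "angular": [-0.01, -0.008, 0], "fingers": 60}, {"delta_pos": [0, 0, 20], "angular": [0, 0, 0], "fingers": 60}, {"delta_pos": [0, 0, 16], "angular": [0, 0, 0], "fingers": 60}, {"delta_pos": [0, 0, 9], "angular": [0, 0, 0], "fingers": 60}, {"delta_pos": [0, 0, 0], "angular": [0, 0, 0], "fingers": 60}, {"delta_pos": [0, 0, 0], "angular": [0, 0, 0], "fingers": 60}]'

```text
time: 12.72
ee_pos: [0.4385, 0.2372, 0.0326]
eef_rot: [-0.004, 0.994, -0.105, 0.005]
wrist_force: [0.2, 0.7, -0.4]
grip_width: 0.0652
```

```bash
python3 - <<'E'
from h import *
to(430,237,19,-12.2)
E
```

```text
t 12.72 pos [438.5 237.2  32.6] yaw -12.04 F [ 0.2  0.7 -0.4] w 65.2
  d [-8.4  2.1 13.5] rot [-0.0082 -0.0094  0.0029]
```

Call:
jog_arm --deltas '[{"delta_pos": [-8.4, 2, 8], "angular": [-0.008, -0.009, 0.003], "fingers": 60}, {"delta_pos": [0, 0, 0], "angular": [0, 0, 0], "fingers": 60}, {"delta_pos": [0, 0, 4], "angular": [0, 0, 0], "fingers": 60}, {"delta_pos": [0, 0, 0], "angular": [0, 0, 0], "fingers": 60}]'

```text
time: 13.05
ee_pos: [0.4316, 0.2392, 0.0242]
eef_rot: [-0.003, 0.994, -0.106, 0.003]
wrist_force: [0.1, -0.3, 0.8]
grip_width: 0.0652
```

```bash
python3 - <<'E'
from h import *
to(430,237,19,-12.2)
E
```

```text
t 13.05 pos [431.6 239.2  24.2] yaw -12.15 F [ 0.1 -0.3  0.8] w 65.2
  d [-1.1  2.5  5.1] rot [-0.0068 -0.0044  0.0008]
```

Call:
jog_arm --deltas '[{"delta_pos": [-1.1, 2.5, 4], "angular": [-0.007, -0.004, 0], "fingers": 60}, {"delta_pos": [0, 0, 0], "angular": [0, 0, 0], "fingers": 255}, {"delta_pos": [0, 0, 0], "angular": [0, 0, 0], "fingers": 255}, {"delta_pos": [0, 0, 0], "angular": [0, 0, 0], "fingers": 255}, {"delta_pos": [0, 0, 0], "angular": [0, 0, 0], "fingers": 255}, {"delta_pos": [0, 0, 0], "angular": [0, 0, 0], "fingers": 255}]'

```text
time: 13.55
ee_pos: [0.4302, 0.2375, 0.0207]
eef_rot: [-0.0, 0.994, -0.105, 0.001]
wrist_force: [0.6, 0.8, -0.3]
grip_width: 0.0306
```

```bash
python3 - <<'E'
from h import *
to(430,237,20,-12.2)
E
```

```text
t 13.55 pos [430.2 237.5  20.7] yaw -12.09 F [ 0.6  0.8 -0.3] w 30.6
  d [-0.1  0.5  0.7] rot [-0.0004 -0.001   0.0019]
```

Van gripped (30.6 mm). Lift and carry toward the box.

Call:
jog_arm --deltas '[{"delta_pos": [0, 0, -15], "angular": [0, 0, 0], "fingers": 255}, {"delta_pos": [0, 0, -30], "angular": [0, 0, 0], "fingers": 255}, {"delta_pos": [0, 0, -35], "angular": [0, 0, 0], "fingers": 255}, {"delta_pos": [0, 0, -35], "angular": [0, 0, -0.08], "fingers": 255}, {"delta_pos": [0, 0, -35], "angular": [0, 0, -0.08], "fingers": 255}, {"delta_pos": [0, 0, -10], "angular": [0, 0, -0.08], "fingers": 255}, {"delta_pos": [0, 0, 0], "angular": [0, 0, 0], "fingers": 255}]'

```text
time: 14.13
ee_pos: [0.4282, 0.2352, 0.1846]
eef_rot: [0.004, 1.0, 0.019, -0.004]
wrist_force: [0.7, -0.2, -0.8]
grip_width: 0.0306
```

```bash
python3 - <<'E'
from h import *
to(470,-280,210,2)
E
```

```text
t 14.13 pos [428.2 235.2 184.6] yaw 2.17 F [ 0.7 -0.2 -0.8] w 30.6
  d [ 22.1 516.6 -21.8] rot [0.0074 0.0071 0.003 ]
```

Call:
jog_arm --deltas '[{"delta_pos": [0, 38, -4], "angular": [0.007, 0.007, 0], "fingers": 255}, {"delta_pos": [2, 38, -4], "angular": [0, 0, 0], "fingers": 255}, {"delta_pos": [2, 38, -4], "angular": [0, 0, 0], "fingers": 255}, {"delta_pos": [2, 38, -4], "angular": [0, 0, 0], "fingers": 255}, {"delta_pos": [2, 38, -4], "angular": [0, 0, 0], "fingers": 255}, {"delta_pos": [2, 38, 0], "angular": [0, 0, 0], "fingers": 255}, {"delta_pos": [2, 38, 0], "angular": [0, 0, 0], "fingers": 255}, {"delta_pos": [2, 38, 0], "angular": [0, 0, 0], "fingers": 255}, {"delta_pos": [2, 38, 0], "angular": [0, 0, 0], "fingers": 255}, {"delta_pos": [2, 38, 0], "angular": [0, 0, 0], "fingers": 255}]'

```text
time: 14.97
ee_pos: [0.4532, -0.1538, 0.1947]
eef_rot: [-0.001, 1.0, 0.014, -0.006]
wrist_force: [1.8, 0.4, -0.4]
grip_width: 0.0311
```

Call:
jog_arm --deltas '[{"delta_pos": [2, 38, 0], "angular": [0, 0, 0], "fingers": 255}, {"delta_pos": [2, 38, 0], "angular": [0, 0, 0], "fingers": 255}, {"delta_pos": [1, 25, 0], "angular": [0, 0, 0], "fingers": 255}, {"delta_pos": [0, 0, 0], "angular": [0, 0, 0], "fingers": 255}, {"delta_pos": [0, 0, 0], "angular": [0, 0, 0], "fingers": 255}]'

```text
time: 15.38
ee_pos: [0.4555, -0.2656, 0.1846]
eef_rot: [-0.003, 1.0, 0.003, -0.014]
wrist_force: [0.2, 0.3, -0.8]
grip_width: 0.0306
```

```bash
python3 - <<'E'
from h import *
to(470,-280,210,2)
im,P,c=snap('wrist'); big(im,'w5.png',0,0,512,384,1.55)
E
```

```text
t 15.38 pos [ 455.5 -265.6  184.6] yaw 0.33 F [ 0.2  0.3 -0.8] w 30.6
  d [ 13.7  14.3 -25.8] rot [-0.0066  0.027  -0.0291]
```

View pics/w5.png

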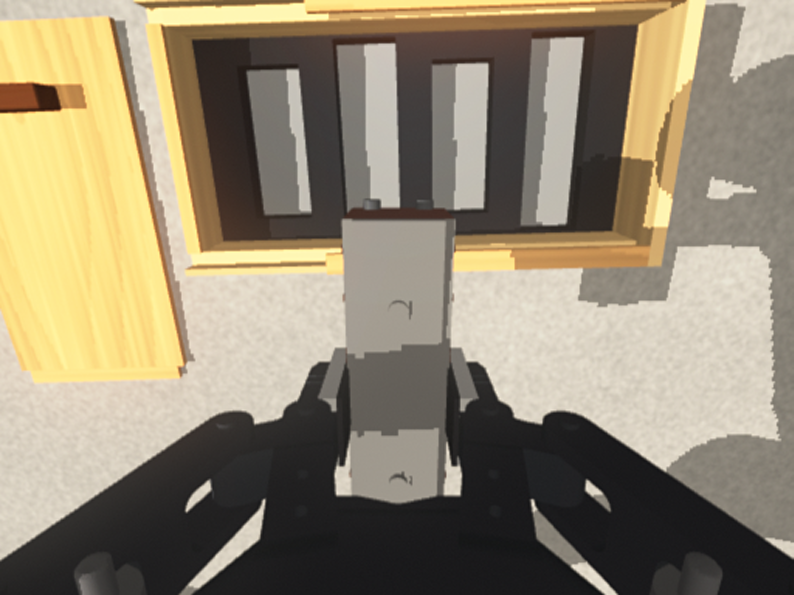

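The pockets are clearly visible, in order from the right: long_a (555,130), short_a (460,135), long_b (368,125), short_b (280,140). I'll measure them via hole outlines at foam-top height.

```bash
cat >> h.py <<'E'
def pockets():
    im,P,cam=snap('wrist'); Z=P[...,2]
    m=((Z<.026)&(Z>.0)&(abs(P[...,0]-.536)<.064)&(P[...,1]>-.41)&(P[...,1]<-.14)).astype(np.uint8)
    m=cv2.morphologyEx(m,cv2.MORPH_OPEN,np.ones((3,3)))
    n,l,s,c=cv2.connectedComponentsWithStats(m)
    for i in range(1,n):
        if s[i,4]<300: continue
        v,u=np.nonzero(l==i); q=np.array([ray(cam,a,b,.030)[:2]*1000 for a,b in zip(u,v)],np.float32)
        r=cv2.minAreaRect(q); a=r[2] if r[1][0]>r[1][1] else r[2]-90
        print('pix',c[i].round(),'floor z %.4f'%np.median(P[l==i][:,2]),'ctr',np.round(r[0],1),'size',np.round(r[1],1),'yaw %.1f'%a)
    return im,P,cam
E
python3 - <<'E'
from h import *
pockets()
E
```

```text
pix [358.  82.] floor z 0.0112 ctr [ 537.8 -364.4] size [118.2  36.8] yaw 1.9
pix [238.  77.] floor z 0.0111 ctr [ 542.  -245.3] size [102.1  37.5] yaw 1.9
pix [298.  86.] floor z 0.0111 ctr [ 535.8 -304.9] size [92.6 37.3] yaw 2.0
pix [178.  89.] floor z 0.0112 ctr [ 531.9 -186. ] size [92.6 37. ] yaw 1.9
```

```bash
python3 - <<'E'
from h import *
to(537.8,-364.5,150,1.95)
E
```

```text
t 15.48 pos [ 455.7 -264.4  185. ] yaw 0.51 F [-0.2  1.1 -1.5] w 30.3
  d [ 82.1 101.1  32.2] rot [-0.0064  0.0268 -0.0251]
```

Call:
jog_arm --deltas '[{"delta_pos": [20, 25, 4], "angular": [-0.006, 0.027, -0.025], "fingers": 255}, {"delta_pos": [20, 25, 8], "angular": [0, 0, 0], "fingers": 255}, {"delta_pos": [20, 25, 8], "angular": [0, 0, 0], "fingers": 255}, {"delta_pos": [15, 20, 8], "angular": [0, 0, 0], "fingers": 255}, {"delta_pos": [0, 0, 0], "angular": [0, 0, 0], "fingers": 255}, {"delta_pos": [0, 0, 0], "angular": [0, 0, 0], "fingers": 255}]'

```text
time: 15.98
ee_pos: [0.5368, -0.3516, 0.1535]
eef_rot: [-0.001, 1.0, 0.022, -0.0]
wrist_force: [-0.5, 1.0, -0.5]
grip_width: 0.0309
```

```bash
python3 - <<'E'
from h import *
to(537.8,-364.5,100,1.95)
E
```

```text
t 15.98 pos [ 536.8 -351.6  153.5] yaw 2.47 F [-0.5  1.  -0.5] w 30.9
  d [ 0.4 13.1 53.5] rot [-0.0029  0.0004  0.0091]
```

Call:
jog_arm --deltas '[{"delta_pos": [0.5, 13, 0], "angular": [-0.003, 0, 0.009], "fingers": 255}, {"delta_pos": [0, 0, 0], "angular": [0, 0, 0], "fingers": 255}, {"delta_pos": [0, 0, 20], "angular": [0, 0, 0], "fingers": 255}, {"delta_pos": [0, 0, 25], "angular": [0, 0, 0], "fingers": 255}, {"delta_pos": [0, 0, 25], "angular": [0, 0, 0], "fingers": 255}, {"delta_pos": [0, 0, 15], "angular": [0, 0, 0], "fingers": 255}, {"delta_pos": [0, 0, 0], "angular": [0, 0, 0], "fingers": 255}, {"delta_pos": [0, 0, 0], "angular": [0, 0, 0], "fingers": 255}]'

```text
time: 16.65
ee_pos: [0.5387, -0.3591, 0.0718]
eef_rot: [0.002, 1.0, 0.02, 0.003]
wrist_force: [0.0, -0.2, -0.2]
grip_width: 0.0309
```

```bash
python3 - <<'E'
from h import *
to(537.8,-364.5,55,1.95)
E
```

```text
t 16.65 pos [ 538.7 -359.1   71.8] yaw 2.30 F [ 0.  -0.2 -0.2] w 30.9
  d [-1.2  5.3 16.8] rot [ 0.0032 -0.006   0.0061]
```

Call:
jog_arm --deltas '[{"delta_pos": [-1.2, 5.3, 5], "angular": [0.003, -0.006, 0.006], "fingers": 255}, {"delta_pos": [0, 0, 5], "angular": [0, 0, 0], "fingers": 255}, {"delta_pos": [0, 0, 5], "angular": [0, 0, 0], "fingers": 255}, {"delta_pos": [0, 0, 0], "angular": [0, 0, 0], "fingers": 255}, {"delta_pos": [0, 0, 0], "angular": [0, 0, 0], "fingers": 255}]'

```text
time: 17.07
ee_pos: [0.5401, -0.3655, 0.0612]
eef_rot: [0.002, 1.0, 0.017, 0.004]
wrist_force: [0.9, 0.1, -0.5]
grip_width: 0.0307
```

```bash
python3 - <<'E'
from h import *
to(537.8,-364.5,55,1.95)
E
```

```text
t 17.07 pos [ 540.1 -365.5   61.2] yaw 1.99 F [ 0.9  0.1 -0.5] w 30.7
  d [-2.3 -1.1  6.2] rot [ 0.0039 -0.0073  0.0008]
```

Call:
jog_arm --deltas '[{"delta_pos": [-2.3, -1.1, 3], "angular": [0.004, -0.007, 0], "fingers": 255}, {"delta_pos": [0, 0, 0], "angular": [0, 0, 0], "fingers": 255}, {"delta_pos": [-0.7, 0, 5], "angular": [0, -0.002, 0], "fingers": 255}, {"delta_pos": [-0.7, 0, 5], "angular": [0, -0.002, 0], "fingers": 255}, {"delta_pos": [-0.5, 0, 4], "angular": [0, -0.002, 0], "fingers": 255}, {"delta_pos": [0, 0, 0], "angular": [0, 0, 0], "fingers": 255}]'

```text
time: 17.57
ee_pos: [0.536, -0.3647, 0.0437]
eef_rot: [0.0, 1.0, 0.017, -0.002]
wrist_force: [-0.6, 0.1, -1.9]
grip_width: 0.0307
```

```bash
python3 - <<'E'
from h import *
to(537.8,-364.5,32,1.95)
E
```

```text
t 17.57 pos [ 536.  -364.7   43.7] yaw 1.99 F [-0.6  0.1 -1.9] w 30.7
  d [ 1.9 -0.2 11.7] rot [0.0003 0.005  0.0006]
```

Call:
jog_arm --deltas '[{"delta_pos": [1.8, 0, 2], "angular": [0, 0.005, 0], "fingers": 255}, {"delta_pos": [0, 0, 4], "angular": [0, 0, 0], "fingers": 255}, {"delta_pos": [-0.3, 0, 4], "angular": [0, -0.001, 0], "fingers": 255}, {"delta_pos": [-0.2, 0, 1], "angular": [0, 0, 0], "fingers": 255}, {"delta_pos": [0, 0, 0], "angular": [0, 0, 0], "fingers": 255}]'

```text
time: 17.98
ee_pos: [0.5384, -0.365, 0.0328]
eef_rot: [0.001, 1.0, 0.018, 0.0]
wrist_force: [-0.9, -0.6, -1.6]
grip_width: 0.0311
```

```bash
python3 - <<'E'
from h import *
to(537.8,-364.5,32,1.95)
E
```

```text
t 17.98 pos [ 538.4 -365.    32.8] yaw 2.05 F [-0.9 -0.6 -1.6] w 31.1
  d [-0.6 -0.5  0.8] rot [ 0.0017 -0.0005  0.0018]
```

Call:
jog_arm --deltas '[{"delta_pos": [0, 0, 0.5], "angular": [0, 0, 0], "fingers": 125}, {"delta_pos": [0, 0, 0], "angular": [0, 0, 0], "fingers": 125}, {"delta_pos": [0, 0, 0], "angular": [0, 0, 0], "fingers": 125}, {"delta_pos": [0, 0, -10], "angular": [0, 0, 0], "fingers": 125}, {"delta_pos": [0, 0, -25], "angular": [0, 0, 0], "fingers": 125}, {"delta_pos": [0, 0, -35], "angular": [0, 0, 0], "fingers": 125}, {"delta_pos": [0, 0, -35], "angular": [0, 0, 0], "fingers": 100}, {"delta_pos": [0, 0, -35], "angular": [0, 0, 0], "fingers": 60}, {"delta_pos": [0, 0, -35], "angular": [0, 0, 0], "fingers": 60}, {"delta_pos": [0, 0, 0], "angular": [0, 0, 0], "fingers": 60}]'

```text
time: 18.82
ee_pos: [0.5375, -0.3646, 0.2162]
eef_rot: [0.0, 1.0, 0.018, -0.002]
wrist_force: [0.8, -1.3, 1.4]
grip_width: 0.0652
```

```bash
python3 - <<'E'
from h import *
to(480,180,230,14)
im,P,c=snap('wrist')
wagons(P,.045,(.45,.62,-.42,-.14))
im,P,c=snap('top'); wagons(P,.036)
E
```

```text
t 18.82 pos [ 537.5 -364.6  216.2] yaw 2.06 F [ 0.8 -1.3  1.4] w 65.2
  d [ -38.  -546.3  -14.1] rot [ 0.0004  0.0049 -0.2084]
pix [147. 199.] n 2183 ztop 0.0589 ctr [ 530.3 -275. ] size [122.9 272.5] len yaw -86.5
pix [257. 165.] n 2855 ztop 0.0559 ctr [ 538.3 -365. ] size [111.9  33.1] len yaw 1.9
pix [192. 161.] n 378 ztop 0.0475 ctr [576.9 214.3] size [113.   33.5] len yaw 14.4
pix [151. 158.] n 389 ztop 0.0477 ctr [580.7 342.9] size [112.3  33.5] len yaw 89.5
pix [134. 208.] n 270 ztop 0.0441 ctr [424.5 383. ] size [33.9 85. ] len yaw -24.6
pix [140. 276.] n 426 ztop 0.0480 ctr [223.6 354.1] size [111.7  33.6] len yaw 3.0
```

Van 1 is seated (roof at 55.9 mm, yaw 1.9°). Next, the far van.

Call:
jog_arm --deltas '[{"delta_pos": [-1, -38, 0], "angular": [0, 0.005, 0], "fingers": 60}, {"delta_pos": [-1, -38, 0], "angular": [0, 0, 0], "fingers": 60}, {"delta_pos": [-1, -38, 0], "angular": [0, 0, 0], "fingers": 60}, {"delta_pos": [-1, -38, 0], "angular": [0, 0, 0], "fingers": 60}, {"delta_pos": [-1, -38, 0], "angular": [0, 0, 0], "fingers": 60}, {"delta_pos": [-1, -38, 0], "angular": [0, 0, 0], "fingers": 60}, {"delta_pos": [-1, -38, 0], "angular": [0, 0, 0], "fingers": 60}, {"delta_pos": [-1, -38, 0], "angular": [0, 0, 0], "fingers": 60}, {"delta_pos": [-1, -38, 0], "angular": [0, 0, 0], "fingers": 60}, {"delta_pos": [-1, -38, 0], "angular": [0, 0, 0], "fingers": 60}]'

```text
time: 19.75
ee_pos: [0.5054, 0.0237, 0.1998]
eef_rot: [-0.003, 1.0, 0.008, -0.014]
wrist_force: [0.8, 0.4, 0.3]
grip_width: 0.0652
```

Call:
jog_arm --deltas '[{"delta_pos": [-1, -38, 0], "angular": [0, 0, 0], "fingers": 60}, {"delta_pos": [-1, -38, 0], "angular": [0, 0, 0], "fingers": 60}, {"delta_pos": [-1, -38, 0], "angular": [0, 0, 0], "fingers": 60}, {"delta_pos": [-1, -30, 0], "angular": [0, 0, 0], "fingers": 60}, {"delta_pos": [0, 0, 0], "angular": [0, 0, -0.11], "fingers": 60}, {"delta_pos": [0, 0, 0], "angular": [0, 0, -0.11], "fingers": 60}, {"delta_pos": [0, 0, 0], "angular": [0, 0, 0], "fingers": 60}, {"delta_pos": [0, 0, 0], "angular": [0, 0, 0], "fingers": 60}]'

```text
time: 20.42
ee_pos: [0.4916, 0.1798, 0.1916]
eef_rot: [-0.001, 0.992, 0.126, -0.022]
wrist_force: [0.5, 0.2, 0.2]
grip_width: 0.0653
```

```bash
python3 - <<'E'
from h import *
to(574,215.5,100,14.3)
im,P,c=snap('wrist'); wagons(P,.036)
E
```

```text
t 20.42 pos [491.6 179.8 191.6] yaw 14.47 F [0.5 0.2 0.2] w 65.3
  d [ 92.5 -13.3  87.8] rot [-0.0076  0.0428  0.0029]
pix [109.  35.] n 4793 ztop 0.0439 ctr [578.1 343.8] size [113.3  33.2] len yaw 89.1
pix [244.  72.] n 4183 ztop 0.0439 ctr [573.8 215.3] size [111.8  33. ] len yaw 14.0
pix [ 64. 178.] n 2140 ztop 0.0407 ctr [421.9 384.5] size [33.1 87.4] len yaw -25.3
```

Call:
jog_arm --deltas '[{"delta_pos": [25, -4, 10], "angular": [-0.007, 0.043, 0.007], "fingers": 60}, {"delta_pos": [25, -4, 20], "angular": [0, 0, 0], "fingers": 60}, {"delta_pos": [25, -4, 20], "angular": [0, 0, 0], "fingers": 60}, {"delta_pos": [12, -1, 20], "angular": [0, 0, 0], "fingers": 60}, {"delta_pos": [0, 0, 20], "angular": [0, 0, 0], "fingers": 60}, {"delta_pos": [0, 0, 0], "angular": [0, 0, 0], "fingers": 60}, {"delta_pos": [0, 0, 0], "angular": [0, 0, 0], "fingers": 60}]'

```text
time: 21.05
ee_pos: [0.5772, 0.2092, 0.0972]
eef_rot: [-0.0, 0.994, 0.111, 0.002]
wrist_force: [-0.4, 0.0, 0.6]
grip_width: 0.0653
```

```bash
python3 - <<'E'
from h import *
to(573.8,215.3,20.5,14)
E
```

```text
t 21.05 pos [577.2 209.2  97.2] yaw 12.78 F [-0.4  0.   0.6] w 65.3
  d [-2.2 -6.7 76.7] rot [ 0.0003 -0.0031 -0.0212]
```

Call:
jog_arm --deltas '[{"delta_pos": [-2, -6.7, 10], "angular": [0, -0.003, -0.021], "fingers": 60}, {"delta_pos": [0, 0, 16], "angular": [0, 0, 0], "fingers": 60}, {"delta_pos": [0, 0, 16], "angular": [0, 0, 0], "fingers": 60}, {"delta_pos": [0, 0, 14], "angular": [0, 0, 0], "fingers": 60}, {"delta_pos": [0, 0, 8], "angular": [0, 0, 0], "fingers": 60}, {"delta_pos": [0, 0, 0], "angular": [0, 0, 0], "fingers": 60}, {"delta_pos": [0, 0, 0], "angular": [0, 0, 0], "fingers": 60}]'

```text
time: 21.63
ee_pos: [0.5751, 0.2171, 0.0377]
eef_rot: [-0.002, 0.992, 0.122, 0.005]
wrist_force: [0.2, 0.3, 0.3]
grip_width: 0.0653
```

```bash
python3 - <<'E'
from h import *
to(573.8,215.3,20.5,14)
E
```

```text
t 21.63 pos [575.1 217.1  37.7] yaw 14.05 F [0.2 0.3 0.3] w 65.3
  d [-1.9  1.5 17.2] rot [-0.0033 -0.0112  0.0008]
```

Call:
jog_arm --deltas '[{"delta_pos": [-2, 1.5, 5], "angular": [-0.003, -0.011, 0], "fingers": 60}, {"delta_pos": [0, 0, 5], "angular": [0, 0, 0], "fingers": 60}, {"delta_pos": [0, 0, 5], "angular": [0, 0, 0], "fingers": 60}, {"delta_pos": [0, 0, 0], "angular": [0, 0, 0], "fingers": 60}, {"delta_pos": [0, 0, 0], "angular": [0, 0, 0], "fingers": 60}]'

```text
time: 22.05
ee_pos: [0.5751, 0.2164, 0.0251]
eef_rot: [-0.001, 0.992, 0.123, 0.003]
wrist_force: [0.3, -1.0, -0.1]
grip_width: 0.0654
```

```bash
python3 - <<'E'
from h import *
to(573.8,215.3,20.5,14)
E
```

```text
t 22.05 pos [575.1 216.4  25.1] yaw 14.10 F [ 0.3 -1.  -0.1] w 65.4
  d [-1.6  0.8  4.6] rot [-0.0021 -0.0055  0.0017]
```

Call:
jog_arm --deltas '[{"delta_pos": [-1.6, 0.8, 4], "angular": [-0.002, -0.006, 0], "fingers": 60}, {"delta_pos": [0, 0, 0], "angular": [0, 0, 0], "fingers": 255}, {"delta_pos": [0, 0, 0], "angular": [0, 0, 0], "fingers": 255}, {"delta_pos": [0, 0, 0], "angular": [0, 0, 0], "fingers": 255}, {"delta_pos": [0, 0, 0], "angular": [0, 0, 0], "fingers": 255}, {"delta_pos": [0, 0, 0], "angular": [0, 0, 0], "fingers": 255}]'

```text
time: 22.55
ee_pos: [0.5741, 0.2153, 0.0214]
eef_rot: [-0.0, 0.992, 0.123, -0.0]
wrist_force: [0.8, 0.1, -1.1]
grip_width: 0.0308
```

```bash
python3 - <<'E'
from h import *
to(573.8,215.3,20.5,14)
E
```

```text
t 22.55 pos [574.1 215.3  21.4] yaw 14.10 F [ 0.8  0.1 -1.1] w 30.8
  d [-0.3 -0.1  0.9] rot [-0.0001  0.0001  0.0017]
```

Call:
jog_arm --deltas '[{"delta_pos": [0, 0, -15], "angular": [0, 0, 0], "fingers": 255}, {"delta_pos": [0, 0, -30], "angular": [0, 0, 0], "fingers": 255}, {"delta_pos": [0, 0, -35], "angular": [0, 0, 0], "fingers": 255}, {"delta_pos": [0, 0, -35], "angular": [0, 0, 0.1], "fingers": 255}, {"delta_pos": [0, 0, -35], "angular": [0, 0, 0.1], "fingers": 255}, {"delta_pos": [0, 30, 0], "angular": [0, 0, 0], "fingers": 255}, {"delta_pos": [-4, 38, 0], "angular": [0, 0, 0], "fingers": 255}, {"delta_pos": [-4, 38, 0], "angular": [0, 0, 0], "fingers": 255}, {"delta_pos": [-4, 38, 0], "angular": [0, 0, 0], "fingers": 255}, {"delta_pos": [-4, 38, 0], "angular": [0, 0, 0], "fingers": 255}]'

```text
time: 23.38
ee_pos: [0.5649, 0.0332, 0.1772]
eef_rot: [0.001, 1.0, 0.023, -0.0]
wrist_force: [1.4, -0.2, -0.8]
grip_width: 0.0309
```

Call:
jog_arm --deltas '[{"delta_pos": [-4, 38, 0], "angular": [0, 0, 0], "fingers": 255}, {"delta_pos": [-4, 38, 0], "angular": [0, 0, 0], "fingers": 255}, {"delta_pos": [-4, 38, 0], "angular": [0, 0, 0], "fingers": 255}, {"delta_pos": [-4, 38, 0], "angular": [0, 0, 0], "fingers": 255}, {"delta_pos": [-4, 38, 0], "angular": [0, 0, 0], "fingers": 255}, {"delta_pos": [0, 30, 0], "angular": [0, 0, 0], "fingers": 255}, {"delta_pos": [0, 0, 0], "angular": [0, 0, 0], "fingers": 255}, {"delta_pos": [0, 0, 0], "angular": [0, 0, 0], "fingers": 255}]'

```text
time: 24.05
ee_pos: [0.5492, -0.2044, 0.1765]
eef_rot: [0.0, 1.0, 0.019, -0.001]
wrist_force: [-0.2, 1.2, -0.9]
grip_width: 0.0305
```

```bash
python3 - <<'E'
from h import *
to(533.8,-245.3,110,1.95)
E
```

```text
t 24.05 pos [ 549.2 -204.4  176.5] yaw 2.21 F [-0.2  1.2 -0.9] w 30.5
  d [-16.9  40.3  66.6] rot [0.0001 0.0023 0.0045]
```

Call:
jog_arm --deltas '[{"delta_pos": [-9, 20, 0], "angular": [0, 0.002, 0.004], "fingers": 255}, {"delta_pos": [-8, 20, 0], "angular": [0, 0, 0], "fingers": 255}, {"delta_pos": [0, 0, 0], "angular": [0, 0, 0], "fingers": 255}, {"delta_pos": [0, 0, 20], "angular": [0, 0, 0], "fingers": 255}, {"delta_pos": [0, 0, 25], "angular": [0, 0, 0], "fingers": 255}, {"delta_pos": [0, 0, 25], "angular": [0, 0, 0], "fingers": 255}, {"delta_pos": [0, 0, 20], "angular": [0, 0, 0], "fingers": 255}, {"delta_pos": [0, 0, 15], "angular": [0, 0, 0], "fingers": 255}, {"delta_pos": [0, 0, 0], "angular": [0, 0, 0], "fingers": 255}, {"delta_pos": [0, 0, 0], "angular": [0, 0, 0], "fingers": 255}]'

```text
time: 24.88
ee_pos: [0.536, -0.2375, 0.0688]
eef_rot: [-0.0, 1.0, 0.022, 0.002]
wrist_force: [-0.2, -0.3, -0.2]
grip_width: 0.0306
```

```bash
python3 - <<'E'
from h import *
to(533.8,-245.3,57,1.95)
E
```

```text
t 24.88 pos [ 536.  -237.5   68.8] yaw 2.48 F [-0.2 -0.3 -0.2] w 30.6
  d [-2.6  7.7 11.8] rot [-0.0006 -0.0038  0.0092]
```

Call:
jog_arm --deltas '[{"delta_pos": [-2.6, 7.5, 0], "angular": [0, -0.004, 0.009], "fingers": 255}, {"delta_pos": [0, 0, 0], "angular": [0, 0, 0], "fingers": 255}, {"delta_pos": [0, 0, 5], "angular": [0, 0, 0], "fingers": 255}, {"delta_pos": [0, 0, 5], "angular": [0, 0, 0], "fingers": 255}, {"delta_pos": [0, 0, 0], "angular": [0, 0, 0], "fingers": 255}, {"delta_pos": [0, 0, 0], "angular": [0, 0, 0], "fingers": 255}]'

```text
time: 25.38
ee_pos: [0.5371, -0.245, 0.0629]
eef_rot: [0.001, 1.0, 0.018, 0.004]
wrist_force: [0.2, 1.8, -0.9]
grip_width: 0.0305
```

```bash
python3 - <<'E'
from h import *
to(533.8,-245.3,57,1.95)
E
```

```text
t 25.38 pos [ 537.1 -245.    62.9] yaw 2.07 F [ 0.2  1.8 -0.9] w 30.5
  d [-3.3  0.2  5.9] rot [ 0.0016 -0.0081  0.002 ]
```

Call:
jog_arm --deltas '[{"delta_pos": [-3.3, 0.2, 2], "angular": [0.002, -0.008, 0.002], "fingers": 255}, {"delta_pos": [0, 0, 0], "angular": [0, 0, 0], "fingers": 255}, {"delta_pos": [-0.4, 0, 5], "angular": [0, -0.001, 0], "fingers": 255}, {"delta_pos": [-0.4, 0, 5], "angular": [0, -0.001, 0], "fingers": 255}, {"delta_pos": [-0.3, 0, 4], "angular": [0, -0.001, 0], "fingers": 255}, {"delta_pos": [0, 0, 0], "angular": [0, 0, 0], "fingers": 255}]'

```text
time: 25.88
ee_pos: [0.5322, -0.2456, 0.0459]
eef_rot: [-0.0, 1.0, 0.017, -0.002]
wrist_force: [-0.3, 0.4, -0.6]
grip_width: 0.0308
```

```bash
python3 - <<'E'
from h import *
to(533.8,-245.3,32.6,1.95)
E
```

```text
t 25.88 pos [ 532.2 -245.6   45.9] yaw 1.91 F [-0.3  0.4 -0.6] w 30.8
  d [ 1.6 -0.2 13.3] rot [-0.0005  0.003  -0.0008]
```

Call:
jog_arm --deltas '[{"delta_pos": [1.5, 0, 3], "angular": [0, 0.003, 0], "fingers": 255}, {"delta_pos": [0, 0, 4], "angular": [0, 0, 0], "fingers": 255}, {"delta_pos": [-0.2, 0, 4], "angular": [0, 0, 0], "fingers": 255}, {"delta_pos": [-0.2, 0, 2], "angular": [0, 0, 0], "fingers": 255}, {"delta_pos": [0, 0, 0], "angular": [0, 0, 0], "fingers": 255}]'

```text
time: 26.3
ee_pos: [0.5343, -0.2456, 0.0334]
eef_rot: [0.0, 1.0, 0.017, 0.0]
wrist_force: [-0.5, 0.4, -0.4]
grip_width: 0.0309
```

```bash
python3 - <<'E'
from h import *
to(533.8,-245.3,32.6,1.95)
E
```

```text
t 26.30 pos [ 534.3 -245.6   33.4] yaw 1.99 F [-0.5  0.4 -0.4] w 30.9
  d [-0.5 -0.3  0.8] rot [ 0.0005 -0.0006  0.0007]
```

Release, lift, and carry on to the open wagon (421.8, 384.4, yaw −25.3).

Call:
jog_arm --deltas '[{"delta_pos": [0, 0, 0.5], "angular": [0, 0, 0], "fingers": 125}, {"delta_pos": [0, 0, 0], "angular": [0, 0, 0], "fingers": 125}, {"delta_pos": [0, 0, 0], "angular": [0, 0, 0], "fingers": 125}, {"delta_pos": [0, 0, -10], "angular": [0, 0, 0], "fingers": 125}, {"delta_pos": [0, 0, -25], "angular": [0, 0, 0], "fingers": 125}, {"delta_pos": [0, 0, -35], "angular": [0, 0, 0], "fingers": 125}, {"delta_pos": [0, 0, -35], "angular": [0, 0, 0], "fingers": 100}, {"delta_pos": [0, 0, -35], "angular": [0, 0, 0], "fingers": 60}, {"delta_pos": [0, 0, -35], "angular": [0, 0, 0], "fingers": 60}, {"delta_pos": [0, 0, 0], "angular": [0, 0, 0], "fingers": 60}]'

```text
time: 27.13
ee_pos: [0.533, -0.2462, 0.2164]
eef_rot: [0.001, 1.0, 0.017, -0.003]
wrist_force: [0.3, -0.9, 0.8]
grip_width: 0.0653
```

```bash
python3 - <<'E'
from h import *
to(360,370,220,2)
im,P,c=snap('wrist')
wagons(P,.045,(.48,.595,-.40,-.15))
im,P,c=snap('top'); wagons(P,.036)
E
```

```text
t 27.13 pos [ 533.  -246.2  216.4] yaw 2.00 F [ 0.3 -0.9  0.8] w 65.3
  d [-151.4 -621.9   -3.7] rot [ 0.0014  0.0053 -0.0001]
pix [256. 164.] n 2820 ztop 0.0559 ctr [ 535.  -245.7] size [111.2  33.2] len yaw 2.2
pix [362. 164.] n 3037 ztop 0.0559 ctr [ 538.4 -364.7] size [112.3  33.6] len yaw 2.0
pix [151. 158.] n 387 ztop 0.0472 ctr [580.8 342.8] size [112.8  33.9] len yaw 89.7
pix [134. 208.] n 270 ztop 0.0444 ctr [424.5 383. ] size [32.9 84.9] len yaw -24.7
pix [140. 276.] n 427 ztop 0.0477 ctr [223.9 354.4] size [111.4  34.8] len yaw 3.5
```

Both vans are fully down (roofs 55.9 mm), the others undisturbed.

Call:
jog_arm --deltas '[{"delta_pos": [-9, -38, 0], "angular": [0, 0.005, 0], "fingers": 60}, {"delta_pos": [-9, -38, -1], "angular": [0, 0, 0], "fingers": 60}, {"delta_pos": [-9, -38, -1], "angular": [0, 0, 0], "fingers": 60}, {"delta_pos": [-9, -38, -1], "angular": [0, 0, 0], "fingers": 60}, {"delta_pos": [-9, -38, -1], "angular": [0, 0, 0], "fingers": 60}, {"delta_pos": [-9, -38, -1], "angular": [0, 0, 0], "fingers": 60}, {"delta_pos": [-9, -38, -1], "angular": [0, 0, 0], "fingers": 60}, {"delta_pos": [-9, -38, -1], "angular": [0, 0, 0], "fingers": 60}, {"delta_pos": [-9, -38, -1], "angular": [0, 0, 0], "fingers": 60}, {"delta_pos": [-9, -38, -1], "angular": [0, 0, 0], "fingers": 60}]'

```text
time: 28.07
ee_pos: [0.4173, 0.139, 0.2089]
eef_rot: [0.001, 1.0, 0.008, -0.018]
wrist_force: [0.9, 0.4, 0.4]
grip_width: 0.0654
```

Call:
jog_arm --deltas '[{"delta_pos": [-9, -38, -1], "angular": [0, 0, 0], "fingers": 60}, {"delta_pos": [-9, -38, -1], "angular": [0, 0, 0], "fingers": 60}, {"delta_pos": [-9, -38, -1], "angular": [0, 0, 0], "fingers": 60}, {"delta_pos": [-9, -38, -1], "angular": [0, 0, 0], "fingers": 60}, {"delta_pos": [0, -38, -1], "angular": [0, 0, 0.1], "fingers": 60}, {"delta_pos": [0, 0, 0], "angular": [0, 0, 0.12], "fingers": 60}, {"delta_pos": [0, 0, 0], "angular": [0, 0, 0.12], "fingers": 60}, {"delta_pos": [0, 0, 0], "angular": [0, 0, 0.1], "fingers": 60}, {"delta_pos": [0, 0, 0], "angular": [0, 0, 0], "fingers": 60}, {"delta_pos": [0, 0, 0], "angular": [0, 0, 0], "fingers": 60}]'

```text
time: 28.9
ee_pos: [0.3647, 0.3393, 0.2014]
eef_rot: [0.017, 0.976, -0.214, -0.024]
wrist_force: [0.3, -0.0, 0.5]
grip_width: 0.0655
```

```bash
python3 - <<'E'
from h import *
to(421.8,384.4,100,-25.3)
im,P,c=snap('wrist'); wagons(P,.036)
E
```

```text
t 28.90 pos [364.7 339.3 201.4] yaw -24.76 F [ 0.3 -0.   0.5] w 65.5
  d [ 36.9 -69.1  97.1] rot [0.0434 0.0389 0.0102]
pix [188. 133.] n 2422 ztop 0.0407 ctr [421.6 384.5] size [33.4 85.1] len yaw -25.1
pix [285. 267.] n 1995 ztop 0.0439 ctr [220.8 355.2] size [113.6  33.5] len yaw 3.3
```

Call:
jog_arm --deltas '[{"delta_pos": [0, 0, 0], "angular": [0.043, 0.039, 0.01], "fingers": 60}, {"delta_pos": [12, -20, 20], "angular": [0, 0, 0], "fingers": 60}, {"delta_pos": [12, -20, 20], "angular": [0, 0, 0], "fingers": 60}, {"delta_pos": [10, -20, 20], "angular": [0, 0, 0], "fingers": 60}, {"delta_pos": [0, 0, 20], "angular": [0, 0, 0], "fingers": 60}, {"delta_pos": [0, 0, 0], "angular": [0, 0, 0], "fingers": 60}, {"delta_pos": [0, 0, 0], "angular": [0, 0, 0], "fingers": 60}]'

```text
time: 29.53
ee_pos: [0.4235, 0.3767, 0.1188]
eef_rot: [-0.0, 0.977, -0.214, 0.001]
wrist_force: [-0.1, -0.3, 0.0]
grip_width: 0.0655
```

```bash
python3 - <<'E'
from h import *
to(421.7,384.4,18,-25.2)
E
```

```text
t 29.53 pos [423.5 376.7 118.8] yaw -24.68 F [-0.1 -0.3  0. ] w 65.5
  d [ -5.   -6.1 100.8] rot [-0.0013 -0.0019  0.0092]
```

Call:
jog_arm --deltas '[{"delta_pos": [-5, -6, 10], "angular": [0, -0.002, 0.009], "fingers": 60}, {"delta_pos": [0, 0, 20], "angular": [0, 0, 0], "fingers": 60}, {"delta_pos": [0, 0, 20], "angular": [0, 0, 0], "fingers": 60}, {"delta_pos": [0, 0, 20], "angular": [0, 0, 0], "fingers": 60}, {"delta_pos": [0, 0, 12], "angular": [0, 0, 0], "fingers": 60}, {"delta_pos": [0, 0, 0], "angular": [0, 0, 0], "fingers": 60}, {"delta_pos": [0, 0, 0], "angular": [0, 0, 0], "fingers": 60}]'

```text
time: 30.12
ee_pos: [0.4225, 0.3895, 0.0407]
eef_rot: [-0.008, 0.976, -0.216, 0.003]
wrist_force: [-0.2, 0.0, 0.3]
grip_width: 0.0653
```

```bash
python3 - <<'E'
from h import *
to(421.7,384.4,18,-25.2)
E
```

```text
t 30.12 pos [422.5 389.5  40.7] yaw -25.00 F [-0.2  0.   0.3] w 65.3
  d [ 1.4  5.3 22.6] rot [-0.016  -0.0023  0.0035]
```

Call:
jog_arm --deltas '[{"delta_pos": [1.4, 5, 0], "angular": [-0.016, -0.002, 0.003], "fingers": 60}, {"delta_pos": [0, 0, 0], "angular": [0, 0, 0], "fingers": 60}, {"delta_pos": [0, 0, 6], "angular": [0, 0, 0], "fingers": 60}, {"delta_pos": [0, 0, 6], "angular": [0, 0, 0], "fingers": 60}, {"delta_pos": [0, 0, 5], "angular": [0, 0, 0], "fingers": 60}, {"delta_pos": [0, 0, 0], "angular": [0, 0, 0], "fingers": 60}, {"delta_pos": [0, 0, 0], "angular": [0, 0, 0], "fingers": 60}]'

```text
time: 30.7
ee_pos: [0.423, 0.3869, 0.0275]
eef_rot: [-0.004, 0.976, -0.217, 0.002]
wrist_force: [0.1, 0.6, -0.2]
grip_width: 0.0654
```

```bash
python3 - <<'E'
from h import *
to(421.7,384.4,18,-25.2)
E
```

```text
t 30.70 pos [423.  386.9  27.5] yaw -25.11 F [ 0.1  0.6 -0.2] w 65.4
  d [-0.2  2.9  9.4] rot [-0.0086 -0.0017  0.0016]
```

Call:
jog_arm --deltas '[{"delta_pos": [0, 2.9, 6], "angular": [-0.009, -0.002, 0.001], "fingers": 60}, {"delta_pos": [0, 0, 0], "angular": [0, 0, 0], "fingers": 60}, {"delta_pos": [0, 0.5, 2], "angular": [-0.001, 0, 0], "fingers": 60}, {"delta_pos": [0, 0, 0], "angular": [0, 0, 0], "fingers": 255}, {"delta_pos": [0, 0, 0], "angular": [0, 0, 0], "fingers": 255}, {"delta_pos": [0, 0, 0], "angular": [0, 0, 0], "fingers": 255}, {"delta_pos": [0, 0, 0], "angular": [0, 0, 0], "fingers": 255}, {"delta_pos": [0, 0, 0], "angular": [0, 0, 0], "fingers": 255}]'

```text
time: 31.37
ee_pos: [0.4217, 0.3838, 0.0189]
eef_rot: [0.001, 0.976, -0.218, -0.0]
wrist_force: [-0.3, 0.3, -0.9]
grip_width: 0.0304
```

```bash
python3 - <<'E'
from h import *
to(421.7,384.4,18,-25.2)
E
```

```text
t 31.37 pos [421.7 383.8  18.9] yaw -25.16 F [-0.3  0.3 -0.9] w 30.4
  d [-0.2 -0.5  0.9] rot [0.0021 0.0003 0.0008]
```

Call:
jog_arm --deltas '[{"delta_pos": [0, 0, -15], "angular": [0, 0, 0], "fingers": 255}, {"delta_pos": [0, 0, -30], "angular": [0, 0, 0], "fingers": 255}, {"delta_pos": [0, 0, -35], "angular": [0, 0, 0], "fingers": 255}, {"delta_pos": [0, 0, -35], "angular": [0, 0, -0.1], "fingers": 255}, {"delta_pos": [0, 0, -35], "angular": [0, 0, -0.12], "fingers": 255}, {"delta_pos": [0, 0, -10], "angular": [0, 0, -0.12], "fingers": 255}, {"delta_pos": [0, 0, 0], "angular": [0, 0, -0.12], "fingers": 255}, {"delta_pos": [0, 0, 0], "angular": [0, 0, 0], "fingers": 255}, {"delta_pos": [5, 30, 0], "angular": [0, 0, 0], "fingers": 255}, {"delta_pos": [6, 38, 0], "angular": [0, 0, 0], "fingers": 255}]'

```text
time: 32.2
ee_pos: [0.4344, 0.3187, 0.1844]
eef_rot: [0.002, 1.0, 0.019, -0.002]
wrist_force: [1.0, -0.4, -0.5]
grip_width: 0.0308
```

Call:
jog_arm --deltas '[{"delta_pos": [6, 38, 0], "angular": [0, 0, 0], "fingers": 255}, {"delta_pos": [6, 38, 0], "angular": [0, 0, 0], "fingers": 255}, {"delta_pos": [6, 38, 0], "angular": [0, 0, 0], "fingers": 255}, {"delta_pos": [6, 38, 0], "angular": [0, 0, 0], "fingers": 255}, {"delta_pos": [6, 38, 0], "angular": [0, 0, 0], "fingers": 255}, {"delta_pos": [6, 38, 0], "angular": [0, 0, 0], "fingers": 255}, {"delta_pos": [6, 38, 0], "angular": [0, 0, 0], "fingers": 255}, {"delta_pos": [6, 38, 0], "angular": [0, 0, 0], "fingers": 255}, {"delta_pos": [6, 38, 0], "angular": [0, 0, 0], "fingers": 255}, {"delta_pos": [6, 38, 0], "angular": [0, 0, 0], "fingers": 255}]'

```text
time: 33.03
ee_pos: [0.4988, -0.0775, 0.1795]
eef_rot: [0.004, 1.0, 0.006, -0.008]
wrist_force: [-0.0, 0.9, -0.6]
grip_width: 0.0305
```

Call:
jog_arm --deltas '[{"delta_pos": [6, 38, 0], "angular": [0, 0, 0], "fingers": 255}, {"delta_pos": [6, 38, 0], "angular": [0, 0, 0], "fingers": 255}, {"delta_pos": [0, 0, 0], "angular": [0, 0, 0], "fingers": 255}, {"delta_pos": [0, 0, 0], "angular": [0, 0, 0], "fingers": 255}]'

```text
time: 33.37
ee_pos: [0.5093, -0.1643, 0.1761]
eef_rot: [0.005, 1.0, -0.006, -0.012]
wrist_force: [0.2, -0.1, -0.7]
grip_width: 0.0303
```

```bash
python3 - <<'E'
from h import *
to(531.9,-186,110,1.95)
E
```

```text
t 33.37 pos [ 509.3 -164.3  176.1] yaw -0.72 F [ 0.2 -0.1 -0.7] w 30.3
  d [24.4 20.8 65.8] rot [ 0.0086  0.0233 -0.0466]
```

Call:
jog_arm --deltas '[{"delta_pos": [11, 10, 0], "angular": [0.009, 0.023, -0.047], "fingers": 255}, {"delta_pos": [12, 10, 0], "angular": [0, 0, 0], "fingers": 255}, {"delta_pos": [0, 0, 0], "angular": [0, 0, 0], "fingers": 255}, {"delta_pos": [0, 0, 20], "angular": [0, 0, 0], "fingers": 255}, {"delta_pos": [0, 0, 25], "angular": [0, 0, 0], "fingers": 255}, {"delta_pos": [0, 0, 25], "angular": [0, 0, 0], "fingers": 255}, {"delta_pos": [0, 0, 20], "angular": [0, 0, 0], "fingers": 255}, {"delta_pos": [0, 0, 12], "angular": [0, 0, 0], "fingers": 255}, {"delta_pos": [0, 0, 0], "angular": [0, 0, 0], "fingers": 255}, {"delta_pos": [0, 0, 0], "angular": [0, 0, 0], "fingers": 255}]'

```text
time: 34.2
ee_pos: [0.5283, -0.1757, 0.0666]
eef_rot: [-0.002, 1.0, 0.013, -0.004]
wrist_force: [0.2, 0.2, 1.0]
grip_width: 0.0305
```

```bash
python3 - <<'E'
from h import *
to(531.9,-186,57,1.95)
E
```

```text
t 34.20 pos [ 528.3 -175.7   66.6] yaw 1.46 F [0.2 0.2 1. ] w 30.5
  d [ 3.5 10.5  9.6] rot [-0.0037  0.0082 -0.0086]
```

Call:
jog_arm --deltas '[{"delta_pos": [3.5, 10.5, 0], "angular": [-0.004, 0.008, -0.009], "fingers": 255}, {"delta_pos": [0, 0, 0], "angular": [0, 0, 0], "fingers": 255}, {"delta_pos": [0, 0, 5], "angular": [0, 0, 0], "fingers": 255}, {"delta_pos": [0, 0, 4], "angular": [0, 0, 0], "fingers": 255}, {"delta_pos": [0, 0, 0], "angular": [0, 0, 0], "fingers": 255}, {"delta_pos": [0, 0, 0], "angular": [0, 0, 0], "fingers": 255}]'

```text
time: 34.7
ee_pos: [0.5348, -0.186, 0.0611]
eef_rot: [0.001, 1.0, 0.018, 0.004]
wrist_force: [0.4, 0.4, -0.0]
grip_width: 0.0306
```

```bash
python3 - <<'E'
from h import *
to(531.9,-186,57,1.95)
E
```

```text
t 34.70 pos [ 534.8 -186.    61.1] yaw 2.06 F [ 0.4  0.4 -0. ] w 30.6
  d [-3.  -0.1  4. ] rot [ 0.0019 -0.0081  0.0018]
```

Call:
jog_arm --deltas '[{"delta_pos": [-2.5, 0, 1], "angular": [0.002, -0.007, 0.001], "fingers": 255}, {"delta_pos": [0, 0, 0], "angular": [0, 0, 0], "fingers": 255}, {"delta_pos": [-0.2, 0, 5], "angular": [0, -0.001, 0], "fingers": 255}, {"delta_pos": [-0.2, 0, 5], "angular": [0, -0.001, 0], "fingers": 255}, {"delta_pos": [-0.2, 0, 4], "angular": [0, 0, 0], "fingers": 255}, {"delta_pos": [0, 0, 0], "angular": [0, 0, 0], "fingers": 255}]'

```text
time: 35.2
ee_pos: [0.5316, -0.1862, 0.0452]
eef_rot: [-0.0, 1.0, 0.017, -0.0]
wrist_force: [-0.5, 0.7, -1.1]
grip_width: 0.0306
```

```bash
python3 - <<'E'
from h import *
to(531.9,-186,31,1.95)
E
```

```text
t 35.20 pos [ 531.6 -186.2   45.2] yaw 1.96 F [-0.5  0.7 -1.1] w 30.6
  d [ 0.3 -0.2 14.2] rot [-0.0003  0.0006  0.0002]
```

Call:
jog_arm --deltas '[{"delta_pos": [0, 0, 4], "angular": [0, 0, 0], "fingers": 255}, {"delta_pos": [-0.2, 0, 4], "angular": [0, -0.001, 0], "fingers": 255}, {"delta_pos": [-0.2, 0, 3.5], "angular": [0, -0.001, 0], "fingers": 255}, {"delta_pos": [-0.2, 0, 2], "angular": [0, 0, 0], "fingers": 255}, {"delta_pos": [0, 0, 0], "angular": [0, 0, 0], "fingers": 255}]'

```text
time: 35.62
ee_pos: [0.531, -0.1863, 0.0305]
eef_rot: [0.0, 1.0, 0.018, -0.002]
wrist_force: [-1.6, -0.2, 3.1]
grip_width: 0.0307
```

```bash
python3 - <<'E'
from h import *
to(531.9,-186,31,1.95)
E
```

```text
t 35.62 pos [ 531.  -186.3   30.5] yaw 2.01 F [-1.6 -0.2  3.1] w 30.7
  d [ 0.9 -0.2 -0.5] rot [0.0001 0.0038 0.0011]
```

Touching the floor (about 3 N). Release and lift.

Call:
jog_arm --deltas '[{"delta_pos": [0, 0, -0.5], "angular": [0, 0.003, 0], "fingers": 255}, {"delta_pos": [0, 0, 0], "angular": [0, 0, 0], "fingers": 125}, {"delta_pos": [0, 0, 0], "angular": [0, 0, 0], "fingers": 125}, {"delta_pos": [0, 0, 0], "angular": [0, 0, 0], "fingers": 125}, {"delta_pos": [0, 0, -10], "angular": [0, 0, 0], "fingers": 125}, {"delta_pos": [0, 0, -25], "angular": [0, 0, 0], "fingers": 125}, {"delta_pos": [0, 0, -35], "angular": [0, 0, 0], "fingers": 125}, {"delta_pos": [0, 0, -35], "angular": [0, 0, 0], "fingers": 60}, {"delta_pos": [0, 0, -35], "angular": [0, 0, 0], "fingers": 60}, {"delta_pos": [0, 0, -35], "angular": [0, 0, 0], "fingers": 60}]'

```text
time: 36.45
ee_pos: [0.5261, -0.1859, 0.2067]
eef_rot: [-0.001, 1.0, 0.017, -0.01]
wrist_force: [1.3, -1.3, -1.0]
grip_width: 0.0656
```

Call:
jog_arm --deltas '[{"delta_pos": [-30, 10, 0], "angular": [0, 0, 0], "fingers": 60}, {"delta_pos": [-35, 10, 0], "angular": [0, 0, 0], "fingers": 60}, {"delta_pos": [-20, 10, 0], "angular": [0, 0, 0], "fingers": 60}, {"delta_pos": [0, 0, 0], "angular": [0, 0, 0], "fingers": 60}, {"delta_pos": [0, 0, 0], "angular": [0, 0, 0], "fingers": 60}]'

```text
time: 36.87
ee_pos: [0.4457, -0.221, 0.2239]
eef_rot: [0.002, 1.0, 0.019, 0.005]
wrist_force: [0.1, 0.3, -0.1]
grip_width: 0.0655
```

```bash
python3 - <<'E'
from h import *
to(559,-11,150,-88)
im,P,c=snap('wrist'); big(im,'w6.png',0,0,512,384,1.55)
wagons(P,.045,(.48,.595,-.40,-.15)); wagons(P,.035,(.48,.595,-.21,-.15))
k=(P[...,2]>.018)&(P[...,2]<.03)&(P[...,1]>-.06)&(P[...,1]<.05)&(P[...,0]>.5)&(P[...,0]<.6); q=P[k]; print('pull',k.sum(),cv2.minAreaRect((q[:,:2]*1000).astype(np.float32)))
im,P,c=snap('top'); print('top other'); wagons(P,.02)
E
```

```text
t 36.87 pos [ 445.7 -221.   223.9] yaw 2.13 F [ 0.1  0.3 -0.1] w 65.5
  d [ 120.3 -206.1   74.1] rot [-0.0037 -0.0114  1.573 ]
pix [223.  23.] n 291 ztop 0.0584 ctr [ 594.2 -185.6] size [ 1.5 71. ] len yaw -88.2
pix [396.  84.] n 3673 ztop 0.0559 ctr [ 539.4 -367.7] size [111.5  34. ] len yaw 1.5
pix [282.  84.] n 3379 ztop 0.0560 ctr [ 535.3 -245.8] size [110.3  33.3] len yaw 2.2
pix [226.  88.] n 2549 ztop 0.0526 ctr [ 530.5 -186.6] size [85.7 32.7] len yaw 2.2
pix [220.  24.] n 404 ztop 0.0576 ctr [ 594. -180.] size [ 1.5 59.9] len yaw -88.2
pix [226.  88.] n 2578 ztop 0.0526 ctr [ 530.5 -186.6] size [85.7 32.7] len yaw 2.1
pull 690 ((560.351318359375, -11.508398056030273), (16.127567291259766, 46.7952995300293), 1.8758939504623413)
top other
pix [151. 159.] n 431 ztop 0.0477 ctr [580.5 342.5] size [113.5  34. ] len yaw 89.0
pix [140. 276.] n 475 ztop 0.0475 ctr [224.  354.6] size [111.1  35.4] len yaw 3.5
```

View pics/w6.png

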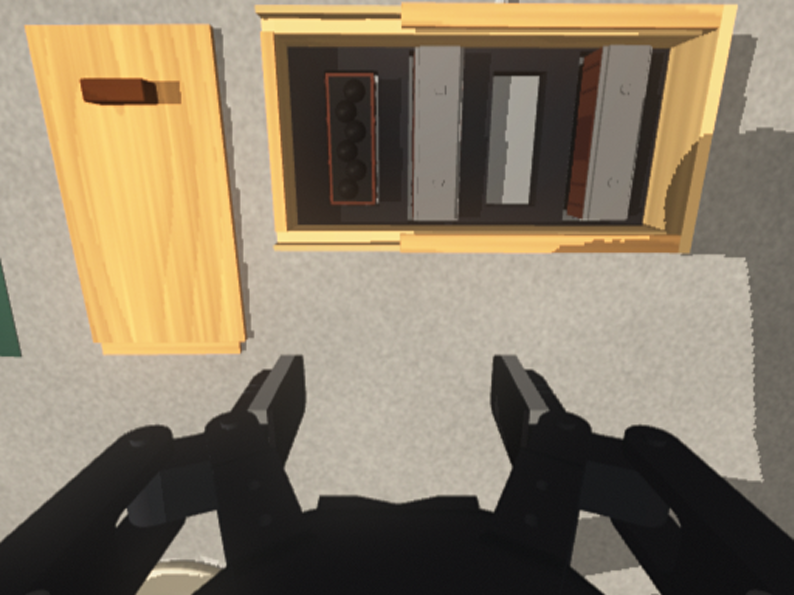

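The open wagon sits in short_b (352,140), the vans in long_b (436,130) and long_a (612,130); short_a is empty. Van 1's centre reads 3 mm off its earlier reading, so I'll check its tilt.

```bash
python3 - <<'E'
from h import *
z=np.load('pics/wrist.npz'); P=z['P']*1000
th=np.radians(1.95); ex=np.array([-np.sin(th),np.cos(th)]); ey=np.array([-np.cos(th),-np.sin(th)])
X=(P[...,:2]-[534.8,-275.2])@ex; Y=(P[...,:2]-[534.8,-275.2])@ey; Z=P[...,2]
for cx in(-90,30,90):
    print('pocket',cx)
    for y0 in(-35,0,25):
        k=(abs(X-cx)<24)&(abs(Y-y0)<12)&(Z>10)&(Z<75)
        b=np.floor((X[k]-cx)/3).astype(int)
        print(y0,[(int(i*3),round(float(np.median(Z[k][b==i])),1)) for i in np.unique(b)])
k=(abs(Y)<40)&(X>-140)&(X<-120)&(Z>20)
print('wall', [ (int(h),round(float(np.median(X[k&(abs(Z-h)<4)])),1)) for h in (35,45,55,65)])
E
```

```text
pocket -90
-35 [(-21, 51.8), (-18, 54.8), (-15, 54.9), (-12, 55.2), (-9, 55.0), (-6, 55.2), (-3, 55.3), (0, 55.0), (3, 55.0), (6, 55.2), (9, 52.1), (12, 36.8), (18, 28.8), (21, 28.9)]
0 [(-21, 51.8), (-18, 54.6), (-15, 55.0), (-12, 55.0), (-9, 55.2), (-6, 55.1), (-3, 54.9), (0, 54.8), (3, 55.0), (6, 54.9), (9, 52.0), (12, 38.9), (18, 28.6), (21, 29.0)]
25 [(-21, 52.0), (-18, 54.7), (-15, 55.2), (-12, 55.1), (-9, 55.1), (-6, 55.3), (-3, 55.4), (0, 54.9), (3, 55.2), (6, 55.2), (9, 52.2), (12, 36.4), (18, 28.8), (21, 28.8)]
pocket 30
-35 [(-24, 28.9), (-21, 29.3), (-18, 51.8), (-15, 54.3), (-12, 55.1), (-9, 55.0), (-6, 55.0), (-3, 55.3), (0, 55.2), (3, 55.0), (6, 55.1), (9, 55.1), (12, 52.0), (15, 20.6), (18, 29.1), (21, 29.2)]
0 [(-24, 29.1), (-21, 29.1), (-18, 51.8), (-15, 54.6), (-12, 55.2), (-9, 54.9), (-6, 55.0), (-3, 55.0), (0, 55.2), (3, 55.1), (6, 55.0), (9, 54.9), (12, 52.3), (15, 42.5), (18, 28.7), (21, 29.0)]
25 [(-24, 28.9), (-21, 29.1), (-18, 51.9), (-15, 54.1), (-12, 54.9), (-9, 55.1), (-6, 54.9), (-3, 55.3), (0, 55.6), (3, 55.1), (6, 55.1), (9, 55.2), (12, 52.0), (15, 11.9), (18, 28.7), (21, 29.2)]
pocket 90
-35 [(-24, 29.1), (-21, 29.0), (-18, 42.1), (-15, 49.5), (-12, 49.9), (-9, 51.3), (-6, 52.1), (-3, 51.6), (0, 50.0), (3, 49.3), (6, 49.4), (9, 49.3), (12, 49.3), (15, 47.4), (18, 28.8), (21, 29.0)]
0 [(-24, 28.9), (-21, 29.2), (-18, 47.4), (-15, 49.6), (-12, 49.7), (-9, 50.6), (-6, 51.7), (-3, 52.1), (0, 51.6), (3, 50.5), (6, 49.9), (9, 49.7), (12, 49.0), (15, 48.7), (18, 28.6), (21, 28.9)]
25 [(-24, 29.0), (-21, 28.9), (-18, 48.0), (-15, 49.6), (-12, 50.0), (-9, 50.3), (-6, 51.0), (-3, 52.4), (0, 51.8), (3, 50.4), (6, 49.7), (9, 49.4), (12, 49.1), (15, 47.8), (18, 28.8), (21, 29.1)]
wall [(35, -134.2), (45, -134.2), (55, -134.1), (65, -134.1)]
```

Van 1 is level and fully down within its pocket's play, 3 mm off centre. Now fetch the lid.

Call:
jog_arm --deltas '[{"delta_pos": [12, -20, 0], "angular": [0, 0, 0], "fingers": 60}, {"delta_pos": [24, -38, 0], "angular": [0, 0, 0], "fingers": 60}, {"delta_pos": [24, -38, 0], "angular": [0, 0, 0], "fingers": 60}, {"delta_pos": [24, -38, 0], "angular": [0, 0, 0], "fingers": 60}, {"delta_pos": [24, -38, 0], "angular": [0, 0, 0], "fingers": 60}, {"delta_pos": [0, -10, 0], "angular": [0, 0, 0.1], "fingers": 60}, {"delta_pos": [0, 0, 0], "angular": [0, 0, 0.12], "fingers": 60}, {"delta_pos": [0, 0, 0], "angular": [0, 0, 0.12], "fingers": 60}, {"delta_pos": [0, 0, 0], "angular": [0, 0, 0.12], "fingers": 60}, {"delta_pos": [0, 0, 0], "angular": [0, 0, 0.12], "fingers": 60}]'

```text
time: 37.8
ee_pos: [0.553, -0.0312, 0.2185]
eef_rot: [0.003, 0.961, -0.276, 0.003]
wrist_force: [0.1, -0.5, 0.1]
grip_width: 0.0657
```

Call:
jog_arm --deltas '[{"delta_pos": [0, 0, 0], "angular": [0, 0, 0.12], "fingers": 60}, {"delta_pos": [0, 0, 0], "angular": [0, 0, 0.12], "fingers": 60}, {"delta_pos": [0, 0, 0], "angular": [0, 0, 0.12], "fingers": 60}, {"delta_pos": [0, 0, 0], "angular": [0, 0, 0.12], "fingers": 60}, {"delta_pos": [0, 0, 0], "angular": [0, 0, 0.12], "fingers": 60}, {"delta_pos": [0, 0, 0], "angular": [0, 0, 0.12], "fingers": 60}, {"delta_pos": [0, 0, 0], "angular": [0, 0, 0.12], "fingers": 60}, {"delta_pos": [0, 0, 0], "angular": [0, 0, 0.1], "fingers": 60}, {"delta_pos": [0, 0, 0], "angular": [0, 0, 0], "fingers": 60}]'

```text
time: 38.55
ee_pos: [0.5598, -0.0229, 0.2117]
eef_rot: [0.005, 0.718, -0.696, 0.001]
wrist_force: [-0.2, -0.2, 1.1]
grip_width: 0.0654
```

```bash
python3 - <<'E'
from h import *
to(560.4,-11.5,60,-88.1)
E
```

```text
t 38.55 pos [559.8 -22.9 211.7] yaw -88.28 F [-0.2 -0.2  1.1] w 65.4
  d [-12.8  -2.  151.6] rot [ 0.0065 -0.0089 -0.0032]
```

Call:
jog_arm --deltas '[{"delta_pos": [-12, -2, 10], "angular": [0.006, -0.009, -0.003], "fingers": 60}, {"delta_pos": [0, 0, 30], "angular": [0, 0, 0], "fingers": 60}, {"delta_pos": [0, 0, 30], "angular": [0, 0, 0], "fingers": 60}, {"delta_pos": [0, 0, 30], "angular": [0, 0, 0], "fingers": 60}, {"delta_pos": [0, 0, 25], "angular": [0, 0, 0], "fingers": 60}, {"delta_pos": [0, 0, 15], "angular": [0, 0, 0], "fingers": 110}, {"delta_pos": [0, 0, 0], "angular": [0, 0, 0], "fingers": 110}, {"delta_pos": [0, 0, 0], "angular": [0, 0, 0], "fingers": 110}]'

```text
time: 39.22
ee_pos: [0.5683, -0.0054, 0.0649]
eef_rot: [-0.001, 0.728, -0.685, 0.001]
wrist_force: [1.1, -0.2, 0.1]
grip_width: 0.0485
```

```bash
python3 - <<'E'
from h import *
to(560.4,-11.5,9.5,-88.1)
E
```

```text
t 39.22 pos [568.3  -5.4  64.9] yaw -86.49 F [ 1.1 -0.2  0.1] w 48.5
  d [ 5.5  8.5 55.4] rot [-0.003  -0.0007  0.0281]
```

Call:
jog_arm --deltas '[{"delta_pos": [5.5, 8.5, 0], "angular": [-0.003, 0, 0.028], "fingers": 110}, {"delta_pos": [0, 0, 0], "angular": [0, 0, 0], "fingers": 110}, {"delta_pos": [0, 0, 10], "angular": [0, 0, 0], "fingers": 110}, {"delta_pos": [0, 0, 10], "angular": [0, 0, 0], "fingers": 110}, {"delta_pos": [0, 0, 8], "angular": [0, 0, 0], "fingers": 110}, {"delta_pos": [0, 0, 6], "angular": [0, 0, 0], "fingers": 110}, {"delta_pos": [0, 0, 0], "angular": [0, 0, 0], "fingers": 110}, {"delta_pos": [0, 0, 0], "angular": [0, 0, 0], "fingers": 110}]'

```text
time: 39.88
ee_pos: [0.5632, -0.011, 0.0322]
eef_rot: [-0.003, 0.719, -0.695, 0.003]
wrist_force: [1.0, 0.4, 0.6]
grip_width: 0.0485
```

```bash
python3 - <<'E'
from h import *
to(560.4,-11.5,9.5,-88.1)
E
```

```text
t 39.88 pos [563.2 -11.   32.2] yaw -88.01 F [1.  0.4 0.6] w 48.5
  d [ 0.4  3.1 22.6] rot [-0.0089  0.0007  0.0016]
```

Call:
jog_arm --deltas '[{"delta_pos": [0.4, 3, 0], "angular": [-0.009, 0, 0.001], "fingers": 110}, {"delta_pos": [0, 0, 0], "angular": [0, 0, 0], "fingers": 110}, {"delta_pos": [0, 0, 6], "angular": [0, 0, 0], "fingers": 110}, {"delta_pos": [0, 0.3, 6], "angular": [-0.001, 0, 0], "fingers": 110}, {"delta_pos": [0, 0.3, 5], "angular": [-0.001, 0, 0], "fingers": 110}, {"delta_pos": [0, 0, 0], "angular": [0, 0, 0], "fingers": 110}, {"delta_pos": [0, 0, 0], "angular": [0, 0, 0], "fingers": 110}]'

```text
time: 40.47
ee_pos: [0.5599, -0.0114, 0.0138]
eef_rot: [0.0, 0.719, -0.695, -0.001]
wrist_force: [-0.2, 0.3, 0.4]
grip_width: 0.0486
```

```bash
python3 - <<'E'
from h import *
to(560.4,-11.5,9.5,-88.1)
E
```

```text
t 40.47 pos [559.9 -11.4  13.8] yaw -88.05 F [-0.2  0.3  0.4] w 48.6
  d [ 0.1 -0.5  4.3] rot [0.0021 0.0008 0.0008]
```

Call:
jog_arm --deltas '[{"delta_pos": [0, -0.5, 3.5], "angular": [0.002, 0, 0], "fingers": 110}, {"delta_pos": [0, 0, 0], "angular": [0, 0, 0], "fingers": 110}, {"delta_pos": [0, 0, 0], "angular": [0, 0, 0], "fingers": 255}, {"delta_pos": [0, 0, 0], "angular": [0, 0, 0], "fingers": 255}, {"delta_pos": [0, 0, 0], "angular": [0, 0, 0], "fingers": 255}, {"delta_pos": [0, 0, 0], "angular": [0, 0, 0], "fingers": 255}, {"delta_pos": [0, 0, 0], "angular": [0, 0, 0], "fingers": 255}]'

```text
time: 41.05
ee_pos: [0.5609, -0.0113, 0.0103]
eef_rot: [-0.001, 0.719, -0.695, 0.0]
wrist_force: [0.3, -0.2, -1.8]
grip_width: 0.0147
```

```bash
python3 - <<'E'
from h import *
to(560.4,-11.5,9.5,-88.1)
E
```

```text
t 41.05 pos [560.9 -11.3  10.3] yaw -88.01 F [ 0.3 -0.2 -1.8] w 14.7
  d [0.2 0.5 0.8] rot [-0.0011  0.0008  0.0015]
```

Call:
jog_arm --deltas '[{"delta_pos": [0, 0, -10], "angular": [0, 0, 0], "fingers": 255}, {"delta_pos": [0, 0, -25], "angular": [0, 0, 0], "fingers": 255}, {"delta_pos": [0, 0, -30], "angular": [0, 0, 0], "fingers": 255}, {"delta_pos": [0, 0, -30], "angular": [0, 0, 0], "fingers": 255}, {"delta_pos": [0, 0, -30], "angular": [0, 0, 0], "fingers": 255}, {"delta_pos": [0, 0, -20], "angular": [0, 0, 0], "fingers": 255}, {"delta_pos": [0, 20, 0], "angular": [0, 0, 0], "fingers": 255}, {"delta_pos": [0, 15, 0], "angular": [0, 0, -0.06], "fingers": 255}, {"delta_pos": [0, 0, 0], "angular": [0, 0, -0.1], "fingers": 255}, {"delta_pos": [0, 0, 0], "angular": [0, 0, -0.1], "fingers": 255}]'

```text
time: 41.88
ee_pos: [0.5232, -0.013, 0.1673]
eef_rot: [-0.002, 0.805, -0.593, 0.0]
wrist_force: [1.1, -0.2, -1.8]
grip_width: 0.0147
```

```bash
python3 - <<'E'
from h import *
to(525,10,150,2)
E
```

```text
t 41.88 pos [523.2 -13.  167.3] yaw -72.72 F [ 1.1 -0.2 -1.8] w 14.7
  d [-21.4  -8.5  17.4] rot [-4.4000e-03 -1.1000e-03 -1.3042e+00]
```

Call:
jog_arm --deltas '[{"delta_pos": [-10, -4, 0], "angular": [-0.004, 0, -0.1], "fingers": 255}, {"delta_pos": [-10, -4, 0], "angular": [0, 0, -0.1], "fingers": 255}, {"delta_pos": [0, 0, 0], "angular": [0, 0, -0.12], "fingers": 255}, {"delta_pos": [0, 0, 0], "angular": [0, 0, -0.12], "fingers": 255}, {"delta_pos": [0, 0, 0], "angular": [0, 0, -0.12], "fingers": 255}, {"delta_pos": [0, 0, 0], "angular": [0, 0, -0.12], "fingers": 255}, {"delta_pos": [0, 0, 0], "angular": [0, 0, -0.12], "fingers": 255}, {"delta_pos": [0, 0, 0], "angular": [0, 0, -0.12], "fingers": 255}, {"delta_pos": [0, 0, 0], "angular": [0, 0, -0.12], "fingers": 255}, {"delta_pos": [0, 0, 0], "angular": [0, 0, -0.12], "fingers": 255}]'

```text
time: 42.72
ee_pos: [0.519, 0.0093, 0.1734]
eef_rot: [-0.003, 1.0, -0.031, 0.001]
wrist_force: [0.3, -0.3, -1.7]
grip_width: 0.0145
```

Call:
jog_arm --deltas '[{"delta_pos": [0, 0, 0], "angular": [0, 0, -0.1], "fingers": 255}, {"delta_pos": [0, 0, 0], "angular": [0, 0, -0.05], "fingers": 255}, {"delta_pos": [0, 0, 0], "angular": [0, 0, 0], "fingers": 255}, {"delta_pos": [0, 0, 0], "angular": [0, 0, 0], "fingers": 255}]'

```text
time: 43.05
ee_pos: [0.5171, 0.0092, 0.1751]
eef_rot: [-0.004, 0.999, 0.049, 0.001]
wrist_force: [-0.5, -0.3, -2.5]
grip_width: 0.0143
```

```bash
python3 - <<'E'
from h import *
to(525,10,110,1.95,.022)
im,P,c=snap('wrist'); big(im,'w7.png',0,0,512,384,1.55)
E
```

```text
t 43.05 pos [517.1   9.2 175.1] yaw 5.60 F [-0.5 -0.3 -2.5] w 14.3
  d [ 7.7  0.5 65.1] rot [ 0.0142 -0.0013  0.0637]
```

View pics/w7.png

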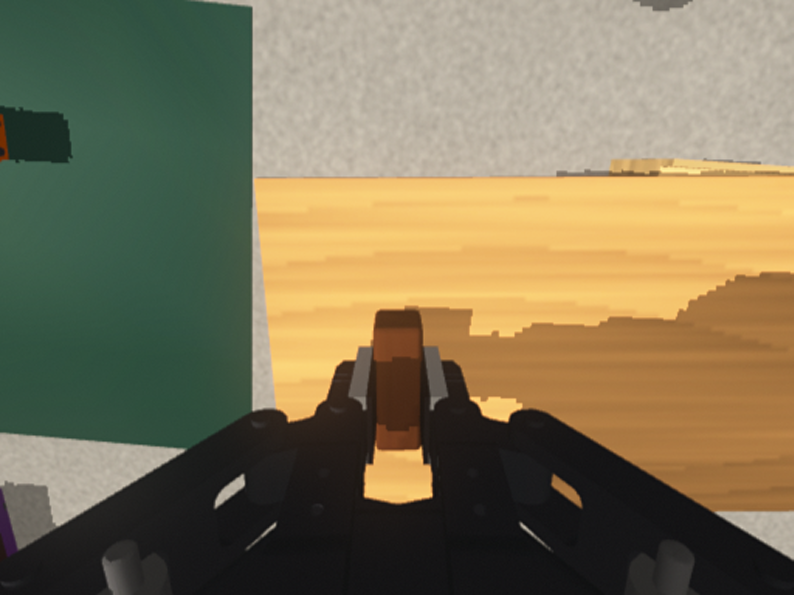

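The pull is held centrally at (398,380) and the lid extends right over the box. Align and lower.

Call:
jog_arm --deltas '[{"delta_pos": [7.7, 0.5, 0], "angular": [0.014, 0, 0.064], "fingers": 255}, {"delta_pos": [0, 0, 0], "angular": [0, 0, 0], "fingers": 255}, {"delta_pos": [0, 0, 20], "angular": [0, 0, 0], "fingers": 255}, {"delta_pos": [0, 0, 20], "angular": [0, 0, 0], "fingers": 255}, {"delta_pos": [0, 0, 15], "angular": [0, 0, 0], "fingers": 255}, {"delta_pos": [0, 0, 0], "angular": [0, 0, 0], "fingers": 255}, {"delta_pos": [0, 0, 0], "angular": [0, 0, 0], "fingers": 255}]'

```text
time: 43.68
ee_pos: [0.5248, 0.0107, 0.1207]
eef_rot: [-0.011, 1.0, 0.016, 0.002]
wrist_force: [-0.3, 0.1, -1.1]
grip_width: 0.0142
```

```bash
python3 - <<'E'
from h import *
to(525,10,100,1.95,.022)
im,P,c=snap('top')
X=P[...,0]*1000;Y=P[...,1]*1000;Z=P[...,2]*1000
k=(Y<-215)&(Y>-400)&(abs(X-535)<60)
k=(Z>80)&(Z<125)&(Y<60)&(Y>-230)&(X>440)&(X<610); q=P[k]*1000
print(cv2.minAreaRect(q[:,:2].astype(np.float32)), np.linalg.lstsq(np.c_[q[:,:2],np.ones(len(q))],q[:,2],rcond=None)[0])
E
```

```text
t 43.68 pos [524.8  10.7 120.7] yaw 1.78 F [-0.3  0.1 -1.1] w 14.2
  d [ 0.1  1.1 20.7] rot [-0.0003 -0.0045 -0.0028]
((533.7830810546875, -86.62576293945312), (147.14508056640625, 285.3938293457031), 0.4767984449863434) [5.08209174e-03 2.94784604e-02 1.14705001e+02]
```

Call:
jog_arm --deltas '[{"delta_pos": [0, 1, 10], "angular": [0, -0.004, -0.003], "fingers": 255}, {"delta_pos": [0, 0, 10], "angular": [0, 0, 0], "fingers": 255}, {"delta_pos": [0, 0, 8], "angular": [0, 0, 0], "fingers": 255}, {"delta_pos": [0, 0, 0], "angular": [0, 0, 0], "fingers": 255}, {"delta_pos": [0, 0, 0], "angular": [0, 0, 0], "fingers": 255}]'

```text
time: 44.15
ee_pos: [0.5264, 0.0107, 0.0929]
eef_rot: [-0.012, 1.0, 0.018, 0.002]
wrist_force: [-0.3, 0.7, -1.6]
grip_width: 0.0141
```

```bash
python3 - <<'E'
from h import *
to(525,10,82,1.95,.022)
E
```

```text
t 44.15 pos [526.4  10.7  92.9] yaw 2.02 F [-0.3  0.7 -1.6] w 14.1
  d [-1.5  0.9 10.8] rot [-0.0013 -0.0052  0.0013]
```

Call:
jog_arm --deltas '[{"delta_pos": [-1.5, 0.9, 3], "angular": [-0.001, -0.005, 0.001], "fingers": 255}, {"delta_pos": [0, 0, 4], "angular": [0, 0, 0], "fingers": 255}, {"delta_pos": [0, 0, 3], "angular": [0, 0, 0], "fingers": 255}, {"delta_pos": [0, 0, 0], "angular": [0, 0, 0], "fingers": 255}, {"delta_pos": [0, 0, 0], "angular": [0, 0, 0], "fingers": 255}]'

```text
time: 44.57
ee_pos: [0.5253, 0.01, 0.0823]
eef_rot: [-0.011, 1.0, 0.017, 0.0]
wrist_force: [-0.6, 0.3, -1.1]
grip_width: 0.0142
```

```bash
python3 - <<'E'
from h import *
to(525,10,82,1.95,.022)
im,P,c=snap('wrist')
th=np.radians(1.95); ex=np.array([-np.sin(th),np.cos(th)]); ey=np.array([-np.cos(th),-np.sin(th)])
X=(P[...,:2]*1000-[534.8,-275.2])@ex; Y=(P[...,:2]*1000-[534.8,-275.2])@ey; Z=P[...,2]*1000
for a in range(60,340,20):
    k=(abs(X-a)<8)&(Y>-60)&(Y<-40); print(a,k.sum(),np.round(np.median(Z[k]),1) if k.any() else 0, end=' | ')
k=(Z>68)&(Z<82)&(X>140)&(X<330); y=Y[k]
for a in(150,200,250,300): print(a,'edge Ymin',np.percentile(Y[k&0+((abs(X-a)<8)&(Z>68)&(Z<82))] if False else Y[(abs(X-a)<8)&(Z>68)&(Z<82)],[0.5]).round(1))
E
```

```text
t 44.57 pos [525.3  10.   82.3] yaw 1.98 F [-0.6  0.3 -1.1] w 14.2
  d [-0.3 -0.   0.3] rot [-0.0003 -0.0008  0.0005]
60 0 0 | 80 0 0 | 100 0 0 | 120 0 0 | 140 0 0 | 160 1124 74.2 | 180 1147 74.7 | 200 1145 75.2 | 220 1143 75.7 | 240 1148 76.2 | 260 1149 76.7 | 280 1146 77.2 | 300 1148 77.7 | 320 1151 78.3 | 150 edge Ymin [-65.1]
200 edge Ymin [-66.5]
250 edge Ymin [-66.6]
300 edge Ymin [-66.5]
```

Call:
jog_arm --deltas '[{"delta_pos": [0.5, 0, 1], "angular": [0, -0.001, 0], "fingers": 255}, {"delta_pos": [0, 0, 0], "angular": [0, 0, 0], "fingers": 255}, {"delta_pos": [0, 8, 0], "angular": [0, 0, 0], "fingers": 255}, {"delta_pos": [0, 10, 0], "angular": [0, 0, 0], "fingers": 255}, {"delta_pos": [0, 10, 0], "angular": [0, 0, 0], "fingers": 255}, {"delta_pos": [0, 10, 0], "angular": [0, 0, 0], "fingers": 255}, {"delta_pos": [0, 0, 0], "angular": [0, 0, 0], "fingers": 255}]'

```text
time: 45.2
ee_pos: [0.5277, -0.0316, 0.081]
eef_rot: [-0.011, 1.0, 0.018, 0.0]
wrist_force: [-0.0, -0.7, -1.5]
grip_width: 0.0147
```

```bash
python3 - <<'E'
from h import *
o=telemetry.get_obs(); y=o['ee_pos'][1]*1000; s=y+190.2
print('s',s); to(532.5-.034*s,y,72.0+.022*(217+s)-.7,1.95,.022)
E
```

```text
s 158.57940705570923
t 45.20 pos [527.7 -31.6  81. ] yaw 2.04 F [-0.  -0.7 -1.5] w 14.7
  d [-0.6  0.   1.5] rot [-0.0004 -0.0011  0.0015]
```

Call:
jog_arm --deltas '[{"delta_pos": [-0.4, 8, 0.6], "angular": [0, -0.001, 0.001], "fingers": 255}, {"delta_pos": [0, 13, 0.1], "angular": [0, 0, 0], "fingers": 255}, {"delta_pos": [0, 13, 0.1], "angular": [0, 0, 0], "fingers": 255}, {"delta_pos": [0, 13, 0.1], "angular": [0, 0, 0], "fingers": 255}, {"delta_pos": [0, 13, 0.1], "angular": [0, 0, 0], "fingers": 255}, {"delta_pos": [0, 10, 0], "angular": [0, 0, 0], "fingers": 255}, {"delta_pos": [0, 0, 0], "angular": [0, 0, 0], "fingers": 255}]'

```text
time: 45.78
ee_pos: [0.5292, -0.1088, 0.078]
eef_rot: [-0.011, 1.0, 0.016, -0.0]
wrist_force: [-0.8, -0.4, -1.7]
grip_width: 0.0146
```

```bash
python3 - <<'E'
from h import *
o=telemetry.get_obs(); y=o['ee_pos'][1]*1000; s=y+190.2
print('s',s); to(532.2-.034*s,y,72.0+.022*(217+s)-.7,1.95,.022)
E
```

```text
s 81.4186162249071
t 45.78 pos [ 529.2 -108.8   78. ] yaw 1.84 F [-0.8 -0.4 -1.7] w 14.6
  d [0.3 0.  0.1] rot [-0.0005  0.0005 -0.0019]
```

Call:
jog_arm --deltas '[{"delta_pos": [0.3, 0, -1], "angular": [-0.003, 0, -0.002], "fingers": 255}, {"delta_pos": [0, 8, 0], "angular": [0, 0, 0], "fingers": 255}, {"delta_pos": [0, 12, 0], "angular": [0, 0, 0], "fingers": 255}, {"delta_pos": [0, 12, 0], "angular": [0, 0, 0], "fingers": 255}, {"delta_pos": [0, 12, 0], "angular": [0, 0, 0], "fingers": 255}, {"delta_pos": [0, 9, 0], "angular": [0, 0, 0], "fingers": 255}, {"delta_pos": [0, 0, 0], "angular": [0, 0, 0], "fingers": 255}]'

```text
time: 46.37
ee_pos: [0.5315, -0.1667, 0.0779]
eef_rot: [-0.01, 1.0, 0.018, -0.001]
wrist_force: [-0.3, -0.2, -1.3]
grip_width: 0.0145
```

```bash
python3 - <<'E'
from h import *
o=telemetry.get_obs(); y=o['ee_pos'][1]*1000; s=y+190.2
print('s',s); to(532.2-.034*s,y,77.2+.0225*s,1.95,.019)
im,P,c=snap('wrist')
th=np.radians(1.95); ex=np.array([-np.sin(th),np.cos(th)]); ey=np.array([-np.cos(th),-np.sin(th)])
X=(P[...,:2]*1000-[534.8,-275.2])@ex; Y=(P[...,:2]*1000-[534.8,-275.2])@ey; Z=P[...,2]*1000
for a in range(0,200,10):
    k=(abs(X-a)<4)&(Y>-56)&(Y<-40); print(a,np.round(np.median(Z[k]),1) if k.any() else 0, end=' | ')
E
```

```text
s 23.493192961096497
t 46.37 pos [ 531.5 -166.7   77.9] yaw 2.04 F [-0.3 -0.2 -1.3] w 14.5
  d [-0.1  0.   0.2] rot [-0.0001  0.0007  0.0016]
0 70.6 | 10 70.8 | 20 71.0 | 30 71.2 | 40 71.5 | 50 71.7 | 60 71.9 | 70 72.1 | 80 72.4 | 90 72.5 | 100 72.7 | 110 72.9 | 120 73.2 | 130 73.4 | 140 73.6 | 150 73.8 | 160 73.1 | 170 0 | 180 -0.8 | 190 -0.9 |
```

Call:
jog_arm --deltas '[{"delta_pos": [0, 7, 0], "angular": [0, 0, 0.001], "fingers": 255}, {"delta_pos": [0, 7, 0.2], "angular": [0, 0, 0], "fingers": 255}, {"delta_pos": [0, 5, 0.2], "angular": [0, 0, 0], "fingers": 255}, {"delta_pos": [0, 0, 0], "angular": [0, 0, 0], "fingers": 255}, {"delta_pos": [0, 0, 0], "angular": [0, 0, 0], "fingers": 255}]'

```text
time: 46.83
ee_pos: [0.5319, -0.187, 0.0768]
eef_rot: [-0.01, 1.0, 0.017, -0.001]
wrist_force: [0.0, 0.0, -2.0]
grip_width: 0.0141
```

```bash
cat > lid.py <<'E'
from h import *
o=telemetry.get_obs(); y=o['ee_pos'][1]*1000; s=y+190.2
print('s',s); to(532.2-.034*s,y,77.2+.0225*s,1.95,.019)
im,P,c=snap('wrist')
th=np.radians(1.95); ex=np.array([-np.sin(th),np.cos(th)]); ey=np.array([-np.cos(th),-np.sin(th)])
X=(P[...,:2]*1000-[534.8,-275.2])@ex; Y=(P[...,:2]*1000-[534.8,-275.2])@ey; Z=P[...,2]*1000
for a in [0,30,50]+list(range(100,150,2)):
    k=(abs(X-a)<1)&(Y>-56)&(Y<-35); print(a,np.round(np.median(Z[k]),1) if k.any() else 0, end=' | ')
E
python3 lid.py
```

```text
s 3.189535312281862
t 46.83 pos [ 531.9 -187.    76.8] yaw 1.97 F [ 0.  0. -2.] w 14.1
  d [ 0.2 -0.  -0.4] rot [-0.0007  0.0014  0.0004]
0 69.8 | 30 70.5 | 50 70.8 | 100 72.1 | 102 72.1 | 104 72.2 | 106 72.2 | 108 72.3 | 110 72.3 | 112 72.3 | 114 72.4 | 116 72.4 | 118 72.5 | 120 72.5 | 122 72.5 | 124 72.5 | 126 72.6 | 128 72.7 | 130 72.9 | 132 72.8 | 134 72.8 | 136 72.8 | 138 65.3 | 140 65.0 | 142 65.1 | 144 0 | 146 0 | 148 0 |
```

Call:
jog_arm --deltas '[{"delta_pos": [0.2, 3, 0], "angular": [0, 0.001, 0], "fingers": 255}, {"delta_pos": [0, 2, 0], "angular": [0, 0, 0], "fingers": 255}, {"delta_pos": [0, 0, 0], "angular": [0, 0, 0], "fingers": 255}, {"delta_pos": [0, 0, 0], "angular": [0, 0, 0], "fingers": 255}]'

```text
time: 47.22
ee_pos: [0.5323, -0.1917, 0.0768]
eef_rot: [-0.01, 1.0, 0.018, -0.0]
wrist_force: [0.5, 0.2, -1.4]
grip_width: 0.0145
```

```bash
python3 lid.py
```

```text
s -1.4761342201661307
t 47.22 pos [ 532.3 -191.7   76.8] yaw 2.06 F [ 0.5  0.2 -1.4] w 14.5
  d [-0.1 -0.  -0.4] rot [-0.0007  0.0004  0.0019]
0 69.8 | 30 70.5 | 50 71.0 | 100 72.2 | 102 72.3 | 104 72.3 | 106 72.3 | 108 72.4 | 110 72.4 | 112 72.4 | 114 72.6 | 116 72.5 | 118 72.6 | 120 72.7 | 122 72.7 | 124 72.8 | 126 72.8 | 128 72.7 | 130 72.8 | 132 72.0 | 134 65.2 | 136 65.0 | 138 65.1 | 140 65.1 | 142 64.8 | 144 0 | 146 0 | 148 0 |
```

Front is at ~132.5, behind the lip at 134. Drop it.

Call:
jog_arm --deltas '[{"delta_pos": [0, 0, 1.6], "angular": [-0.007, 0, 0], "fingers": 255}, {"delta_pos": [0, 0, 1.6], "angular": [-0.007, 0, 0], "fingers": 255}, {"delta_pos": [0, 0, 1.4], "angular": [-0.006, 0, 0], "fingers": 255}, {"delta_pos": [0, 0, 0], "angular": [0, 0, 0], "fingers": 255}, {"delta_pos": [0, 0, 0], "angular": [0, 0, 0], "fingers": 255}]'

```text
time: 47.68
ee_pos: [0.5326, -0.1913, 0.0721]
eef_rot: [0.001, 1.0, 0.019, 0.0]
wrist_force: [0.2, -0.9, -1.3]
grip_width: 0.0139
```

```bash
python3 lid.py
```

```text
s -1.105548327618294
t 47.68 pos [ 532.6 -191.3   72.1] yaw 2.13 F [ 0.2 -0.9 -1.3] w 13.9
  d [-0.4 -0.  -5.1] rot [ 0.0219 -0.0003  0.0031]
0 67.1 | 30 67.2 | 50 67.1 | 100 67.1 | 102 67.1 | 104 67.1 | 106 67.2 | 108 67.1 | 110 67.2 | 112 67.1 | 114 67.0 | 116 67.2 | 118 67.1 | 120 67.2 | 122 67.2 | 124 67.1 | 126 67.1 | 128 67.1 | 130 67.1 | 132 66.4 | 134 63.7 | 136 65.1 | 138 65.1 | 140 65.1 | 142 64.9 | 144 0 | 146 0 | 148 0 |
```

Lid flat at 67.1 everywhere, as at the start. Release and back off.

Call:
jog_arm --deltas '[{"delta_pos": [0, 0, 0], "angular": [0, 0, 0], "fingers": 150}, {"delta_pos": [0, 0, 0], "angular": [0, 0, 0], "fingers": 120}, {"delta_pos": [0, 0, 0], "angular": [0, 0, 0], "fingers": 120}, {"delta_pos": [0, 0, 0], "angular": [0, 0, 0], "fingers": 120}, {"delta_pos": [0, 0, -10], "angular": [0, 0, 0], "fingers": 120}, {"delta_pos": [0, 0, -30], "angular": [0, 0, 0], "fingers": 60}, {"delta_pos": [0, 0, -35], "angular": [0, 0, 0], "fingers": 60}, {"delta_pos": [0, 0, -35], "angular": [0, 0, 0], "fingers": 60}, {"delta_pos": [0, 0, -35], "angular": [0, 0, 0], "fingers": 60}, {"delta_pos": [-35, 0, 0], "angular": [0, 0, 0], "fingers": 60}]'

```text
time: 48.57
ee_pos: [0.502, -0.1933, 0.2264]
eef_rot: [0.003, 1.0, 0.02, 0.001]
wrist_force: [-0.0, -0.8, 1.7]
grip_width: 0.0653
```

Call:
jog_arm --deltas '[{"delta_pos": [-35, 0, 0], "angular": [0, 0, 0], "fingers": 60}, {"delta_pos": [0, 0, 0], "angular": [0, 0, 0], "fingers": 60}, {"delta_pos": [0, 0, 0], "angular": [0, 0, 0], "fingers": 60}]'

```text
time: 48.82
ee_pos: [0.4629, -0.1948, 0.233]
eef_rot: [0.004, 1.0, 0.019, 0.005]
wrist_force: [0.4, 0.6, 0.9]
grip_width: 0.0655
```

```bash
python3 lid.py; python3 - <<'E'
from h import *
im,P,c=snap('wrist'); big(im,'w8.png',0,0,512,384,1.55)
im,P,c=snap('top'); wagons(P,.02)
im,P,c=snap('scene'); big(im,'s8.png',0,0,512,384,1.55)
E
```

```text
s -4.639687261528678
t 48.82 pos [ 462.9 -194.8  233. ] yaw 2.19 F [0.4 0.6 0.9] w 65.5
  d [ 67.7   1.5 156.6] rot [ 0.0262 -0.0104  0.0043]
0 66.9 | 30 67.2 | 50 67.0 | 100 67.2 | 102 67.0 | 104 67.0 | 106 67.3 | 108 67.1 | 110 67.1 | 112 67.4 | 114 67.0 | 116 67.2 | 118 66.9 | 120 67.1 | 122 67.1 | 124 67.3 | 126 67.1 | 128 67.2 | 130 67.2 | 132 66.4 | 134 61.3 | 136 65.1 | 138 65.1 | 140 65.1 | 142 64.9 | 144 0 | 146 0 | 148 0 | pix [151. 159.] n 431 ztop 0.0472 ctr [581.  342.4] size [113.   33.8] len yaw 88.9
pix [140. 276.] n 479 ztop 0.0477 ctr [223.9 353.6] size [111.6  35.5] len yaw 3.6
```

View pics/w8.png

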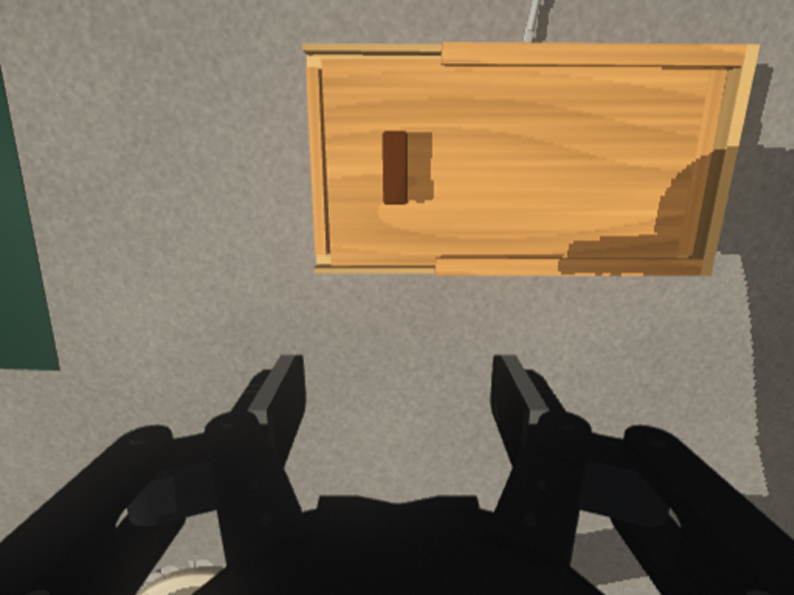

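View pics/s8.png

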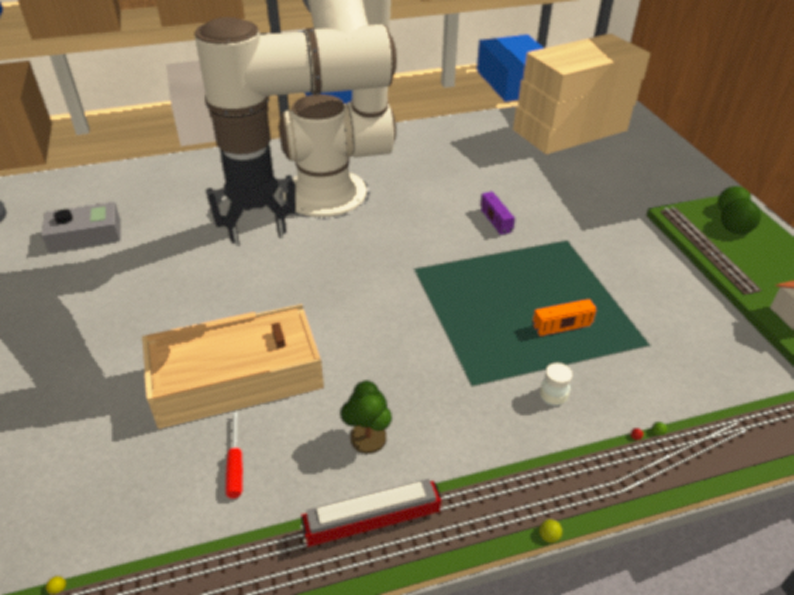

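The box is shut with the lid flat behind the lip (pull at (395,167)), and only the look-alikes are left outside. I'll hand it in.

```bash
python3 -c "
from station import manip; print(manip.finish_job())"
```

```text
the job is handed in; nothing more can be done
None
```

The wagons are packed away and the box is shut; I handed the job in at about 49 s on the robot's clock. This start had three wagons, two vans and one open wagon.

- **Lid off:** I lifted its end over the lip, slid it out, and laid it flat on the bench between the mat and the box.
- **Wagons:** the vans are in the two long pockets and the open wagon is in the short pocket nearest the low end. All three measured level, square and fully down before the lid went back on. The van roofs read 55.9 mm and the open wagon's load 52.6 mm, against nominal 56 and 55 mm. The wrist camera reads about 0.8 mm low and the load is uneven.
- **Lid on:** it lies flat at the same height as at the start (67.1 mm measured, 67.2 before), with its front end about 1.5 mm behind the lip. The gripper was clear of everything.
- **Other things:** the orange and purple look-alikes measured where they started, within about 1–2 mm of camera error. The jar, tree and screwdriver look unmoved in the last picture, but I did not measure them again.

One check disagreed: the van in the closed-end pocket later read 3 mm off centre along the box, after being centred when placed. That is right at the limit of the pocket's play. It was still level and down, so I left it.

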